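Slide a copper gasket off its tray and seat it on the filter head

ROBOT

A 6-joint arm with a two-finger parallel gripper is mounted at the origin on the work surface. World frame = base frame: x ahead of the robot, y to its left, z up, the work surface at z = 0. Lengths are in mm, angles in rad, forces in N, time in s.
With the tool pointing down it reaches from about 325 to 900 mm from the base axis. Payload 6.1 kg.
Tool frame: the origin (TCP) lies at the very end of the fingers, on their centre line; the grasp point (between the pads) lies 19 mm behind it (bot.grip_point_offset is the distance from the TCP to the grasp point, in mm); x points along the fingers, z is the direction in which the jaws open and shut, and the axes are right-handed (so a half turn about x gives the same grasp; the last joint's range is limited). The gripper opens to 85 mm and grips with 20 to 120 N. Pads are 22 mm wide; open, the fingers measure 114 mm over their backs; the gripper's body (76 mm by 85 mm) begins 54 mm behind the grasp point. The pads swing forward as they close: fully open they stand 13 mm farther back than shut.
Start: joints at [1.181, 0.22, 1.526, -0, 1.395, -0.126], TCP at [162.968, 603.372, 231.3] pointing down, gripper open.
Joint ranges: [-2.98, 2.98], [-0.91, 2.08], [0.09, 2.57], [-1.24, 4.39], [0.2, 2.65], [-2.68, 2.68]. Speed limits (rad/s): [2.57, 2.57, 3.01, 3.14, 3.14, 3.14].

INTERFACE

Orientations are given as a unit quaternion [w, x, y, z].
In Python, from cell import bot gives the robot as it stands.
- The arm moves only by the tool drive_tool, never from a script. Its argument "increments" is a list of rows, each an object of numbers: "hand": the opening, from 0 (shut) to 1 (fully open); "dx", "dy", "dz": the shift along the tool's x, y, z in cm; "twist": the turn about the tool's x in degrees. In form: [{"hand": .., "dx": .., "dy": .., "dz": .., "twist": ..}, ...]. A call has 1 to 20 rows; each row shifts and turns the commanded pose from where the row before left it, along the tool's axes as they then stand; what a row does not reach is not made up. A row lasts 1/12 s, in which the tool goes at most 41.7 mm and 7.16 degrees, less where a joint would pass 70% of its speed; a pose out of reach is approached as far as the arm can. A call is refused whole if a number of a shift passes 4.17 or a number of a turn 7.16, either way. A call with a gripper value outside its range is refused whole. The fingers move at their own pace and stop on an object; "grip_force" is the grip in N (left out, the last holds). Time passes only in rows, so rows that do not move let the fingers close. It gives the time, the measured TCP pose, the force and the opening at its end, in the units of the state.
- bot.read_state(): the state, without advancing time (a new reading comes with each control period).
- bot.grab_frame(name): name is "side" or "top"; returns the picture (480x640x3 uint8, red, green, blue); there is no depth.
- bot.camera_info(name): a dict with "fx", "fy", "cx", "cy" (pixels), "dist" ([k1, k2, p1, p2, k3] as OpenCV has them; the pictures are not rectified), "world_from_camera" (4x4, takes a point from camera to world coordinates). Camera axes: x right, y down, z forward; pixel columns grow to the right and rows downward; lengths in mm; the calibration is good to about 2 mm. A picture is of the moment at which its call begins. camera_info takes no time and is no camera call.
- bot.finish_job(): hands the job in, once; it reports no verdict.
The state is a dict: "clock": time; "joint_pos": joint angles; "dq": joint speeds; "joint_torque": joint torques, N m; "tcp_pos": TCP position; "eef_rot": TCP orientation; "contact_force": force on the tool from outside, world axes, zero at the start; "ft_torque": the same for the moment, N m; "gripper_width": finger opening in mm.
Only numpy, scipy, OpenCV 4.12 (cv2) and the standard library are available. Lean on these libraries where they do the work, as an engineer would, in place of code of your own. Each camera call takes 0.05 s, during which the arm holds its last target.

TASK

Fit the copper gasket to the filter head: press lightly on it and slide it along its tray until its end sticks out over the tray's open edge, take it by that overhanging end, and lower it over the two studs so that it lies flat and fully home on the seat, then let go. Soft copper scores easily, so press it gently against tray and head, never let it fall to the bench, and leave the other things where they are.

Things in the scene. Friction and masses are not known exactly. Their poses are not given: they have to be found in the camera images.
- gasket: loose flat rigid copper plate, 120 (x) x 60 (y) x 3 mm, about 0.15 kg, three 13 mm through holes at x = -44, 0, +44 mm, y = 0. Origin: centre of its underside; z up. Symmetric end for end. Starts flat in the tray, its x along the tray's within 0.04 rad, its +x end 4 to 10 mm from the back rail, its sides 4 to 12 mm from the side rails: no room for a finger, and too thin to pick off the bed
- tray: fixed raised steel tray, dark bed, blue rails and legs. Origin: on the bench under its middle; z up. Flat bed 190 (x) x 94 (y) mm, top 45 mm above the origin when level. It rocks on a sprung pivot (its y axis) at its middle: a 10 N press sinks 2 to 3 mm near the ends, not at all at the middle. Rails 8 mm higher along both sides (inner faces y = -38, +38 mm) and the back (inner face x = +85 mm). The end at x = -95 mm is open, with free space below it down to the bench
- tray_edge (a point): middle of the tray's open edge, where it is with the bed level (tray frame x = -95, y = 0, z = 45 mm); the bed lies towards the tray's +x, the free space towards its -x
- head: fixed aluminium filter head. Origin: on the bench under the middle of its seat; z up. Flat seat 116 (x) x 42 (y) mm, 60 mm above the origin. Two round-tipped brass studs, 8 mm diameter, at x = -44 and +44 mm, y = 0, reach 21 mm above the seat. Free space beside the seat down to a base plate 10 mm thick, 90 mm wide, x -70 to +130 mm; a brass port and two loose nuts at its +x end
- head_seat (a point): centre of the seat's top face, midway between the studs; the centre of the gasket's underside belongs here, its long axis along the head's x axis, either way round
- nut_a: loose brass nut, 19 mm across, 8 mm high, on the head's base plate: leave alone (origin: centre of its underside)
- nut_b: as nut_a (origin: centre of its underside)
- canister: steel filter canister standing on the bench, 96 mm across, 130 mm high: leave alone (origin: centre of its underside)
- clamp: steel ring clamp on the bench, 40 mm across, 14 mm high: leave alone (origin: centre of its underside)
- fitting: brass fitting lying on the bench, 50 mm long, 24 mm high: leave alone (origin: centre of its underside)
- filter: white spin-on filter standing on the bench, 80 mm across, 80 mm high: leave alone (origin: centre of its underside)
- gasket_front (a point): middle of the gasket's end nearer the tray's open edge, on its underside (gasket frame x = -60 mm). Slid out 25 to 45 mm the gasket still lies nearly level (beyond 60 mm it tips) and this end can be gripped from above across its 60 mm width. Fingers grip it better than the bed does: a press of 6 to 12 N drags it; over 25 N on the tray scores it, so touch down slower than 10 mm/s
Things that resemble listed ones, but are neither listed nor needed, are in the scene too. Several things have the shape of the gasket; the one meant has the colours described above. What is shaped like the tray but red is not meant.

How it is judged (in metres and radians):
On the way, in this order (a step that is already met when the one before it is completed fails the run):
1. the gasket has been slid out, still lying flat on the tray, so that its end overhangs the open edge by at least 12 mm (x of gasket_front in the frame of tray_edge below -0.012 m and x of gasket in the frame of tray_edge above -0.005 m and z of gasket in the frame of tray_edge below 0.006 m and angle between gasket's own z axis and vertical below 0.1 rad), for 0.2 s.
2. the gasket is held by the fingers, lifted clear of the tray by at least 20 mm (z of gasket in the frame of tray_edge above 0.02 m and contact force between the fingers and gasket above 0.5 N), for 0.2 s.
At the end, for the whole second after the job is handed in: the gasket lies released and at rest on the head's seat, over both studs: its underside within 2 mm of the seat's face, tilted less than 0.04 rad, its centre within 5 mm of the seat's centre and its long axis within 0.1 rad of the head's (horizontal distance between gasket and head_seat below 0.005 m and angle between the x axis of gasket and the x axis of head, either way round below 0.1 rad and z of gasket in the frame of head_seat between -0.002 and 0.002 m and angle between gasket's own z axis and vertical below 0.04 rad and linear speed of gasket below 0.01 m/s and contact force between the fingers and gasket below 0.1 N); the robot touches nothing.
It fails at once if the gasket is pressed against the tray with more than 25 N (contact force between gasket and tray above 25 N).
It fails at once if the gasket is pressed against the filter head with more than 25 N (contact force between gasket and head above 25 N).
It fails at once if the gasket falls to the bench (height (world z) of gasket below 0.025 m).
It fails at once if another loose thing is moved by more than 20 mm (distance of any of nut_a, nut_b, canister, clamp, fitting, filter from where it was at the start of the episode above 0.02 m).
It also fails if it takes over 70 s, if anything falls off the work surface, if the arm or the gripper's body presses on something with over 40 N, if the wrist force passes 120 N, or if a joint passes its speed limit or range.

## Working session

There is one attempt and no reset: what is moved stays moved. The work goes in short steps, Python scripts to look and compute and a tool call to move; the robot and the scene stay as the last step left them, time stands still between calls to the robot, and variables do not carry over. Pictures are saved under pics/ and viewed, and the job is handed in when it is done.

Besides the shell and the picture viewer there is one more tool, called after ">>>" by a JSON object that holds its "name" and its "arguments". drive_tool: Moves the arm, as the interface text tells. Its arguments: {"type":"object","properties":{"increments":{"type":"array","items":{"type":"object","properties":{"hand":{"type":"number"},"dx":{"type":"number"},"dy":{"type":"number"},"dz":{"type":"number"},"twist":{"type":"number"}}}},"grip_force":{"type":"number"}},"required":["increments"]}

```bash
ls; mkdir -p pics
python3 - <<'E'
from cell import bot
import cv2
for n in("side","top"):
    f=bot.grab_frame(n); cv2.imwrite(f"pics/{n}0.png",f[:,:,::-1])
    i=bot.camera_info(n); print(n,i)
print(bot.read_state())
E
```

```text
pics
side {'fx': 530.09282718976, 'fy': 530.09282718976, 'cx': 318.51503042334144, 'cy': 246.17330781779154, 'dist': array([0.04414071, 0.        , 0.        , 0.        , 0.        ]), 'world_from_camera': array([[ 9.79997319e-01, -1.04496704e-01,  1.69368516e-01,
         3.60941353e+02],
       [-1.99006388e-01, -5.08969854e-01,  8.37464116e-01,
        -1.07809611e+03],
       [-1.30877145e-03, -8.54418004e-01, -5.19584604e-01,
         7.42976980e+02],
       [ 0.00000000e+00,  0.00000000e+00,  0.00000000e+00,
         1.00000000e+00]])}
top {'fx': 552.3992287560874, 'fy': 552.3992287560874, 'cx': 330.3475556640036, 'cy': 235.64724901966022, 'dist': array([-0.10262816,  0.        ,  0.        ,  0.        ,  0.        ]), 'world_from_camera': array([[ 2.25836385e-02, -9.91271135e-01,  1.29890404e-01,
         3.95942153e+02],
       [-9.99527742e-01, -2.50955454e-02, -1.77343090e-02,
         1.43084613e+01],
       [ 2.08391792e-02, -1.29428557e-01, -9.91369748e-01,
         1.25056473e+03],
       [ 0.00000000e+00,  0.00000000e+00,  0.00000000e+00,
         1.00000000e+00]])}
{'clock': 0.1, 'joint_pos': array([ 1.18090468e+00,  2.21178336e-01,  1.52750163e+00, -1.95976636e-05,
        1.39470699e+00, -1.26136112e-01]), 'dq': array([-0.00044688, -0.00273818, -0.00337749,  0.00108953, -0.0010454 ,
       -0.00222282]), 'joint_torque': array([ 3.52906691e-04, -4.98230875e+01, -3.90555453e+01, -1.36918293e-04,
        5.35912084e-03,  1.31992158e-05]), 'tcp_pos': array([162.76301716, 602.86336969, 230.28678296]), 'eef_rot': array([ 0.56086056, -0.4302364 ,  0.56195006,  0.42958608]), 'contact_force': array([ 0.26986224, -0.2799587 , -0.35849596]), 'ft_torque': array([ 0.03522325,  0.01621715, -0.04226245]), 'gripper_width': 85.46331855078068}
```

View pics/top0.png

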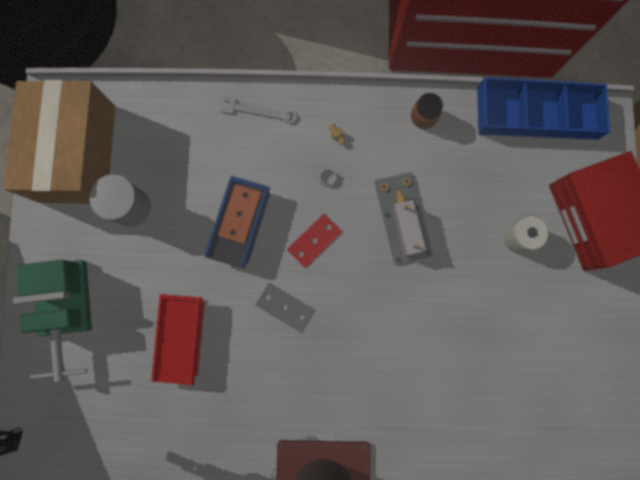

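View pics/side0.png

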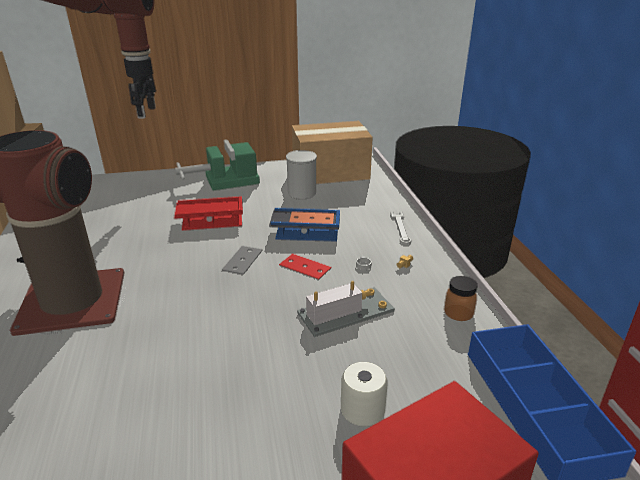

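Three gasket-shaped plates appear in the top view: copper in the blue tray (238,213), red on the bench (315,240) and grey on the bench (286,307). The copper one in the blue tray fits the description. The red tray at (180,340) is not meant. I'll confirm this in enlarged crops.

Run:
```python
import cv2
a=cv2.imread('pics/top0.png')
cv2.imwrite('pics/top_tray.png',cv2.resize(a[170:275,195:280],None,fx=7,fy=7,interpolation=cv2.INTER_CUBIC)[:600] if 0 else cv2.resize(a[170:275,195:280],None,fx=5.7,fy=5.7,interpolation=cv2.INTER_CUBIC))
cv2.imwrite('pics/top_head.png',cv2.resize(a[168:270,365:440],None,fx=5.8,fy=5.8,interpolation=cv2.INTER_CUBIC))
b=cv2.imread('pics/side0.png')
cv2.imwrite('pics/side_tray.png',cv2.resize(b[195:250,260:350],None,fx=8,fy=8,interpolation=cv2.INTER_CUBIC))
cv2.imwrite('pics/side_head.png',cv2.resize(b[272:342,290:400],None,fx=7,fy=7,interpolation=cv2.INTER_CUBIC))
```

```text
(no output)
```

View pics/top_tray.png

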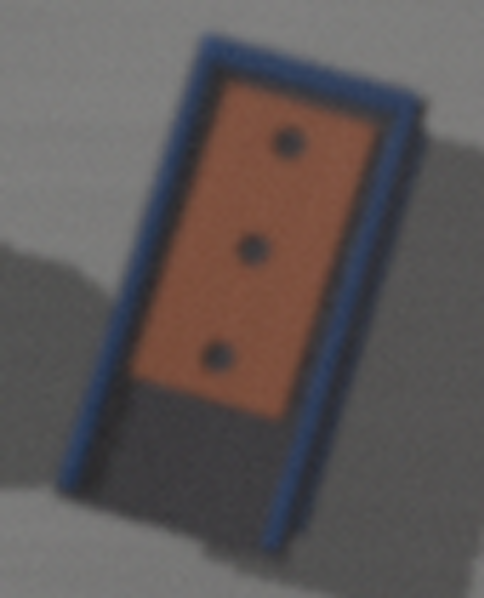

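View pics/top_head.png

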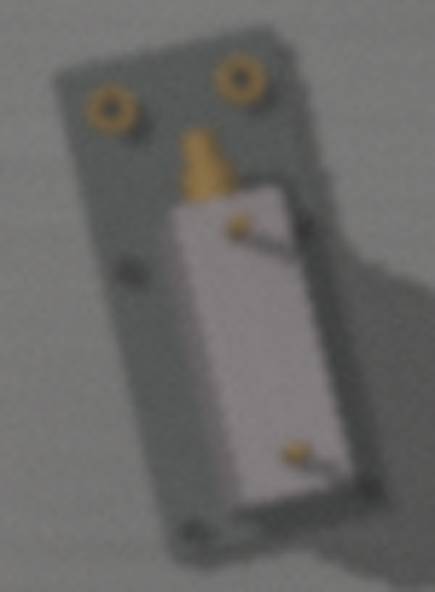

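View pics/side_tray.png

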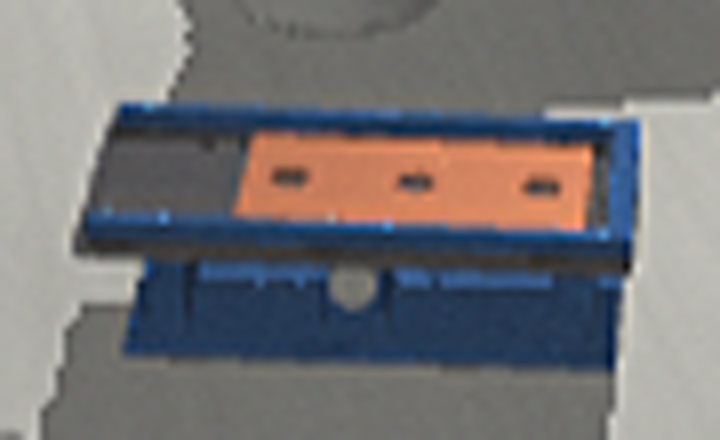

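View pics/side_head.png

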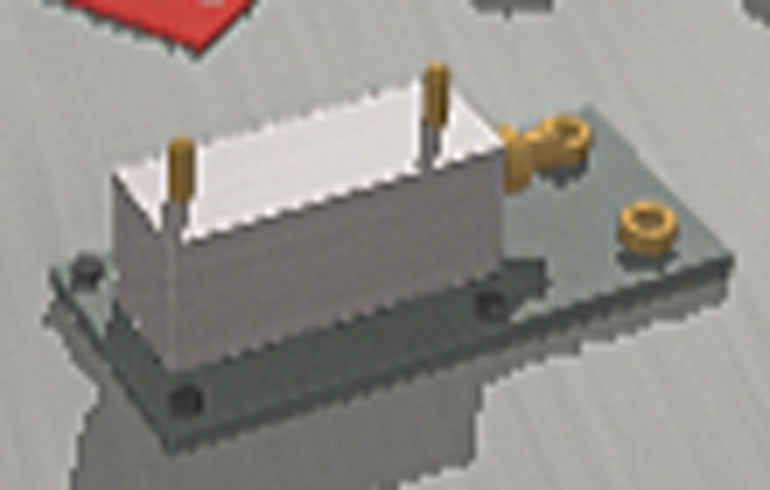

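Confirmed: the only copper plate is the one in the blue tray, and the tray's open edge faces the robot (bottom of the top view). Next I'll fit poses to the corner pixels in both views.

```bash
cat > h.py <<'E'
import numpy as np, cv2
from scipy.optimize import least_squares
from cell import bot
CI={n:bot.camera_info(n) for n in("side","top")}
def proj(n,P):
    i=CI[n];T=np.linalg.inv(i["world_from_camera"])
    K=np.array([[i["fx"],0,i["cx"]],[0,i["fy"],i["cy"]],[0,0,1]])
    return cv2.projectPoints(np.atleast_2d(P).astype(float),cv2.Rodrigues(T[:3,:3])[0],T[:3,3],K,i["dist"])[0][:,0]
def ray(n,uv,z):
    i=CI[n];M=i["world_from_camera"]
    K=np.array([[i["fx"],0,i["cx"]],[0,i["fy"],i["cy"]],[0,0,1]])
    q=cv2.undistortPoints(np.array(uv,float).reshape(-1,1,2),K,i["dist"])[:,0]
    d=np.c_[q,np.ones(len(q))]@M[:3,:3].T;o=M[:3,3]
    return o+d*((z-o[2])/d[:,2])[:,None]
def W(p,L):
    L=np.atleast_2d(L).astype(float);c,s=np.cos(p[2]),np.sin(p[2])
    return np.c_[p[0]+c*L[:,0]-s*L[:,1],p[1]+s*L[:,0]+c*L[:,1],L[:,2]]
def fit(obs,p0):  # obs: list (cam, local pts Nx3 (z world), pix)
    f=lambda p:np.concatenate([(proj(n,W(p,L))-u).ravel() for n,L,u in obs])
    r=least_squares(f,p0);return r.x,r.fun
def uc(pts,ox,oy,s): return (np.array(pts,float)+.5)/s-.5+[ox,oy]
E
python3 - <<'E'
from h import *
np.set_printoptions(precision=2,suppress=True)
tt=lambda p:uc(p,195,170,5.7); th=lambda p:uc(p,365,168,5.8); st=lambda p:uc(p,260,195,8); sh=lambda p:uc(p,290,272,7)
# gasket: +x toward back (top of top view); +y = image left
G=[[60,30,48],[60,-30,48],[-60,-30,48],[-60,30,48],[44,0,48],[0,0,48],[-44,0,48]]
gt=tt([(218,80),(382,122),(283,418),(132,375),(288,142),(252,250),(217,357)])
gs=st([(592,146),(586,232),(235,215),(252,134),(542,187),(415,182),(290,177)])
H=[[58,21,60],[58,-21,60],[-58,-21,60],[-58,21,60]]
ht=th([(175,210),(287,188),(355,478),(240,503)])
hs=sh([(415,82),(505,148),(180,243),(115,177)])
S=[[44,0,81],[-44,0,81]]
sst=th([(240,222),(297,448)]); sss=sh([(436,63),(181,139)])
for nm,o,p0 in [("gT",[("top",G,gt)],(550,200,-.3)),("gS",[("side",G,gs)],(550,200,-.3)),("hT",[("top",H,ht)],(500,-150,.2)),("hS",[("side",H,hs)],(500,-150,.2)),("sT",[("top",S,sst)],(500,-150,.2)),("sS",[("side",S,sss)],(500,-150,.2))]:
    p,r=fit(o,p0); print(nm,p,r.round(1))
# tray
R=tt([(60,490),(272,550),(427,102),(205,35)]);print(ray("top",R,53))
R=st([(118,103),(78,238),(630,240),(640,122)]);print(ray("side",R,53))
E
```

```text
gT [598.4  195.46  -0.26] [ 1.3  0.3 -1.7  0.3 -0.3 -0.   0.2 -0.  -0.2 -0.1  0.2 -0.3  0.4 -0.1]
gS [599.24 197.18  -0.27] [ 0.1  0.1 -0.2 -0.4 -0.2  0.2  0.2  0.2  0.1 -0.2  0.1 -0.1 -0.1  0. ]
hT [ 575.74 -181.29    0.23] [ 0.3 -0.6 -0.5 -0.5 -0.5  0.7  0.7  0.3]
hS [ 575.17 -180.      0.31] [ 2.1 -1.4 -0.4 -1.1 -0.6  1.6 -0.9  0.5]
sT [ 576.12 -179.4     0.25] [-0.1 -0.2  0.1  0.2]
sS [ 576.42 -178.1     0.26] [-0.  0.  0. -0.]
[[502.23 264.64  53.  ]
 [481.42 182.44  53.  ]
 [656.83 129.85  53.  ]
 [681.36 217.44  53.  ]]
[[504.84 267.25  53.  ]
 [478.86 171.37  53.  ]
 [660.13 132.74  53.  ]
 [683.35 215.62  53.  ]]
```

```bash
cat >> h.py <<'E'
from scipy.spatial.transform import Rotation as Ro
def tool(s=None):
    s=s or bot.read_state();q=s["eef_rot"];return s["tcp_pos"],Ro.from_quat([q[1],q[2],q[3],q[0]]).as_matrix()
def plan(t,yaw):  # t: target TCP; yaw: desired heading of jaw axis (mod pi)
    s=bot.read_state();p,R=tool(s)
    z=R[:,2];cur=np.arctan2(z[1],z[0]);d=(yaw-cur+np.pi/2)%np.pi-np.pi/2
    # tool x is down => +twist turns world yaw negative
    print("t",round(s["clock"],2),"tcp",p.round(1),"jaw",round(cur,3),"F",s["contact_force"].round(1),"w",round(s["gripper_width"],1),"tilt x",R[:,0].round(3))
    print(" shift tool axes cm (before twist):",(R.T@(np.array(t)-p)/10).round(2)," twist deg:",round(-np.degrees(d),1), "q6",s["joint_pos"][5].round(2))
E
python3 - <<'E'
from h import *
print(tool()[1].round(3))
g=[598.8,196.3,-.262]
t=W(g,[[22,0,75]])[0];print(t)
plan(t,-.262+np.pi/2)
E
```

```text
[[-0.001 -0.965  0.261]
 [-0.002  0.261  0.965]
 [-1.     0.    -0.002]]
[620.04922546 190.60171804  75.        ]
t 0.1 tcp [162.8 602.9 230.3] jaw 1.307 F [ 0.3 -0.3 -0.4] w 85.5 tilt x [-0.001 -0.002 -1.   ]
 shift tool axes cm (before twist): [ 15.57 -54.9  -27.85]  twist deg: -0.1 q6 -0.13
```

>>> {"name": "drive_tool", "arguments": {"increments": [{"hand": 0, "dx": 0.4, "dy": -2, "dz": -1}, {"hand": 0, "dx": 0.4, "dy": -3.3, "dz": -1.7}, {"hand": 0, "dx": 0.4, "dy": -3.3, "dz": -1.7}, {"hand": 0, "dx": 0.4, "dy": -3.3, "dz": -1.7}, {"hand": 0, "dx": 0.4, "dy": -3.3, "dz": -1.7}, {"hand": 0, "dx": 0.4, "dy": -3.3, "dz": -1.7}, {"hand": 0, "dx": 0.4, "dy": -3.3, "dz": -1.7}, {"hand": 0, "dx": 0.4, "dy": -3.3, "dz": -1.7}, {"hand": 0, "dx": 0.4, "dy": -3.3, "dz": -1.7}, {"hand": 0, "dx": 0.4, "dy": -3.3, "dz": -1.7}, {"hand": 0, "dx": 0.4, "dy": -3.3, "dz": -1.7}, {"hand": 0, "dx": 0.4, "dy": -3.3, "dz": -1.7}, {"hand": 0, "dx": 0.4, "dy": -3.3, "dz": -1.7}, {"hand": 0, "dx": 0.4, "dy": -3.3, "dz": -1.7}, {"hand": 0, "dx": 0.4, "dy": -3.3, "dz": -1.7}, {"hand": 0, "dx": 0.4, "dy": -3.3, "dz": -1.7}, {"hand": 0, "dx": 0.4, "dy": -2.5, "dz": -1}, {"hand": 0, "dx": 0.4}, {"hand": 0, "dx": 0.4}, {"hand": 0}]}}

```text
validation failed for argument at $.in...
```

Run:
```python
from h import *
g=[598.8,196.3,-.262]
plan(W(g,[[22,0,75]])[0],-.262+np.pi/2)
for n in("side","top"): cv2.imwrite(f"pics/{n}1.png",bot.grab_frame(n)[:,:,::-1])
a=cv2.imread("pics/side1.png");cv2.imwrite("pics/s1c.png",cv2.resize(a[120:270,230:400],None,fx=4,fy=4))
a=cv2.imread("pics/top1.png");cv2.imwrite("pics/t1c.png",cv2.resize(a[150:300,150:320],None,fx=4,fy=4))
```

```text
t 0.1 tcp [162.8 602.9 230.3] jaw 1.307 F [ 0.3 -0.3 -0.4] w 85.5 tilt x [-0.001 -0.002 -1.   ]
 shift tool axes cm (before twist): [ 15.57 -54.9  -27.85]  twist deg: -0.1 q6 -0.13
```

View pics/s1c.png

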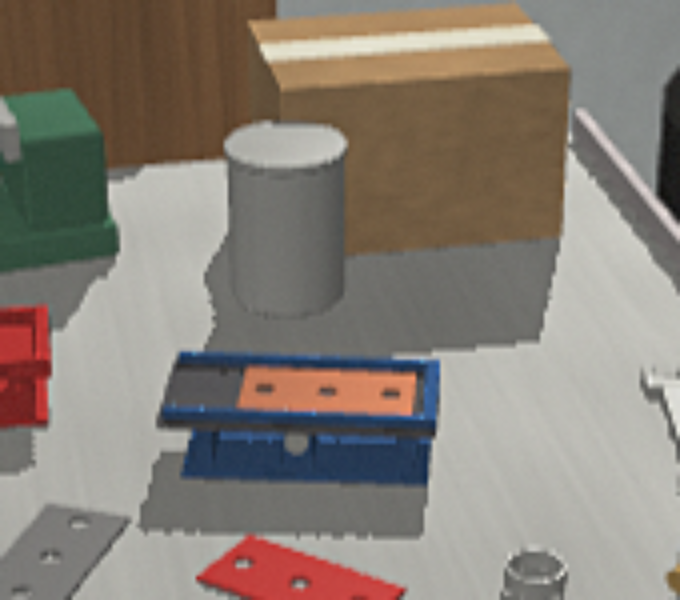

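View pics/t1c.png

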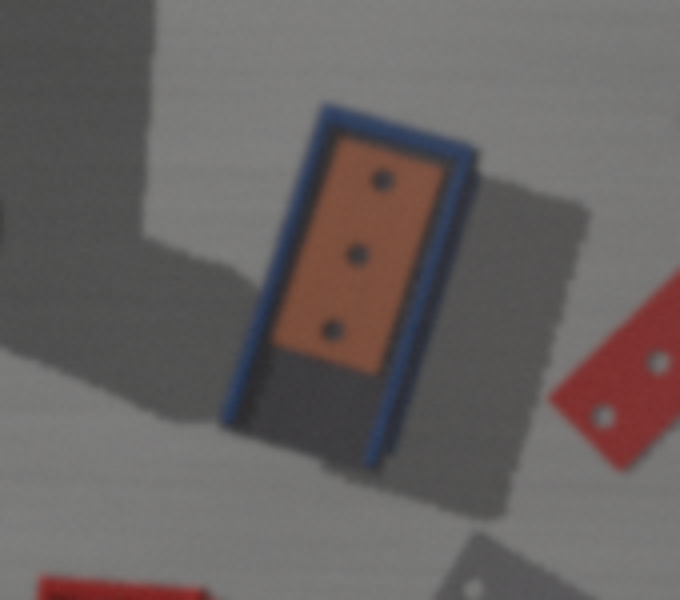

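The arm has not moved because the call was refused. Both crops show the scene unchanged. I'll resend with every field filled in.

>>> {"name": "drive_tool", "arguments": {"increments": [{"hand": 0, "dx": 0.4, "dy": -2, "dz": -1, "twist": 0}, {"hand": 0, "dx": 0.4, "dy": -3.3, "dz": -1.7, "twist": 0}, {"hand": 0, "dx": 0.4, "dy": -3.3, "dz": -1.7, "twist": 0}, {"hand": 0, "dx": 0.4, "dy": -3.3, "dz": -1.7, "twist": 0}, {"hand": 0, "dx": 0.4, "dy": -3.3, "dz": -1.7, "twist": 0}, {"hand": 0, "dx": 0.4, "dy": -3.3, "dz": -1.7, "twist": 0}, {"hand": 0, "dx": 0.4, "dy": -3.3, "dz": -1.7, "twist": 0}, {"hand": 0, "dx": 0.4, "dy": -3.3, "dz": -1.7, "twist": 0}, {"hand": 0, "dx": 0.4, "dy": -3.3, "dz": -1.7, "twist": 0}, {"hand": 0, "dx": 0.4, "dy": -3.3, "dz": -1.7, "twist": 0}, {"hand": 0, "dx": 0.4, "dy": -3.3, "dz": -1.7, "twist": 0}, {"hand": 0, "dx": 0.4, "dy": -3.3, "dz": -1.7, "twist": 0}, {"hand": 0, "dx": 0.4, "dy": -3.3, "dz": -1.7, "twist": 0}, {"hand": 0, "dx": 0.4, "dy": -3.3, "dz": -1.7, "twist": 0}, {"hand": 0, "dx": 0.4, "dy": -3.3, "dz": -1.7, "twist": 0}, {"hand": 0, "dx": 0.4, "dy": -3.3, "dz": -1.7, "twist": 0}, {"hand": 0, "dx": 0.4, "dy": -2.5, "dz": -1, "twist": 0}, {"hand": 0, "dx": 0.4, "dy": 0, "dz": 0, "twist": 0}, {"hand": 0, "dx": 0.4, "dy": 0, "dz": 0, "twist": 0}, {"hand": 0, "dx": 0, "dy": 0, "dz": 0, "twist": 0}], "grip_force": 40}}

```text
clock: 1.87
tcp_pos: [611.3, 197.1, 153.6]
eef_rot: [0.561, -0.429, 0.562, 0.43]
contact_force: [0.3, -0.2, -0.1]
gripper_width: -0.3
```

Run:
```python
from h import *
g=[598.8,196.3,-.262]
plan(W(g,[[22,0,75]])[0],-.262+np.pi/2)
```

```text
t 1.87 tcp [611.3 197.1 153.6] jaw 1.307 F [ 0.3 -0.2 -0.1] w -0.3 tilt x [-0.003 -0.    -1.   ]
 shift tool axes cm (before twist): [ 7.86 -1.04 -0.4 ]  twist deg: -0.1 q6 -1.12
```

>>> {"name": "drive_tool", "arguments": {"increments": [{"hand": 0, "dx": 1.5, "dy": -0.4, "dz": -0.2, "twist": 0}, {"hand": 0, "dx": 1.5, "dy": -0.4, "dz": -0.2, "twist": 0}, {"hand": 0, "dx": 1.5, "dy": -0.2, "dz": 0, "twist": 0}, {"hand": 0, "dx": 1.5, "dy": 0, "dz": 0, "twist": 0}, {"hand": 0, "dx": 1.5, "dy": 0, "dz": 0, "twist": 0}, {"hand": 0, "dx": 0.5, "dy": 0, "dz": 0, "twist": 0}, {"hand": 0, "dx": 0, "dy": 0, "dz": 0, "twist": 0}, {"hand": 0, "dx": 0, "dy": 0, "dz": 0, "twist": 0}]}}

```text
clock: 2.53
tcp_pos: [620.6, 190.8, 74.5]
eef_rot: [0.561, -0.43, 0.562, 0.43]
contact_force: [1.2, 0.1, 0.1]
gripper_width: -0.3
```

Run:
```python
from h import *
g=[598.8,196.3,-.262]
plan(W(g,[[22,0,48]])[0],-.262+np.pi/2)
for n in("side","top"): cv2.imwrite(f"pics/{n}2.png",bot.grab_frame(n)[:,:,::-1])
a=cv2.imread("pics/side2.png");cv2.imwrite("pics/s2c.png",cv2.resize(a[150:260,250:370],None,fx=5,fy=5))
a=cv2.imread("pics/top2.png");cv2.imwrite("pics/t2c.png",cv2.resize(a[160:280,190:310],None,fx=5,fy=5))
```

```text
t 2.53 tcp [620.6 190.8  74.5] jaw 1.307 F [1.2 0.1 0.1] w -0.3 tilt x [-0.001 -0.    -1.   ]
 shift tool axes cm (before twist): [ 2.65  0.05 -0.03]  twist deg: -0.1 q6 -1.13
```

View pics/s2c.png

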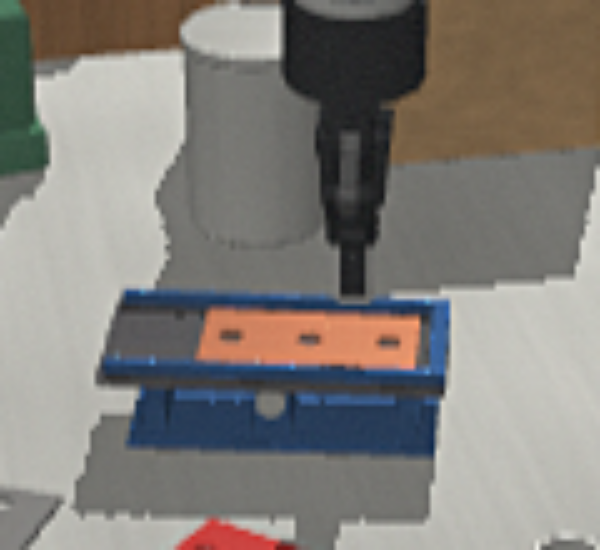

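View pics/t2c.png

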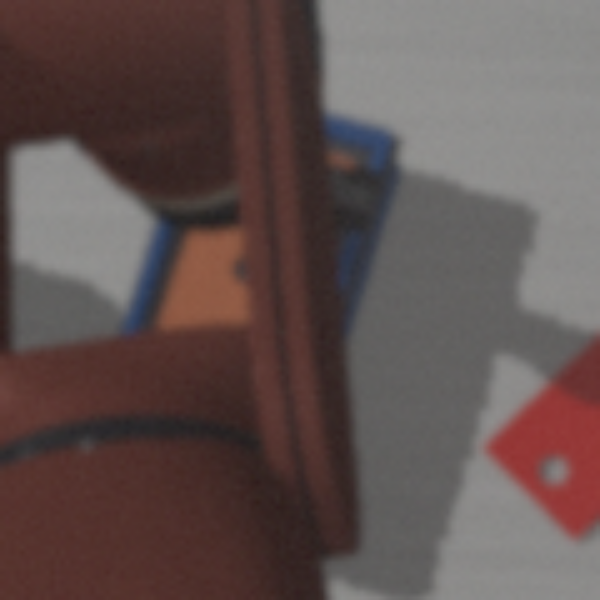

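The side view shows the fingertip at about crop (353,297), over the gasket between its middle and rear holes. I'll descend to just above it.

>>> {"name": "drive_tool", "arguments": {"increments": [{"hand": 0, "dx": 0.4, "dy": 0, "dz": 0, "twist": 0}, {"hand": 0, "dx": 0.4, "dy": 0, "dz": 0, "twist": 0}, {"hand": 0, "dx": 0.4, "dy": 0, "dz": 0, "twist": 0}, {"hand": 0, "dx": 0.3, "dy": 0, "dz": 0, "twist": 0}, {"hand": 0, "dx": 0.2, "dy": 0, "dz": 0, "twist": 0}, {"hand": 0, "dx": 0.2, "dy": 0, "dz": 0, "twist": 0}, {"hand": 0, "dx": 0.06, "dy": 0, "dz": 0, "twist": 0}, {"hand": 0, "dx": 0.06, "dy": 0, "dz": 0, "twist": 0}, {"hand": 0, "dx": 0.06, "dy": 0, "dz": 0, "twist": 0}, {"hand": 0, "dx": 0.06, "dy": 0, "dz": 0, "twist": 0}]}}

```text
clock: 3.47
tcp_pos: [621.3, 190.6, 54.0]
eef_rot: [0.562, -0.43, 0.561, 0.43]
contact_force: [-0.6, 0.6, -0.6]
gripper_width: 0.1
```

Run:
```python
from h import *
print(proj("side",[620.6,190.8,74.5]))
```

```text
[[319.54383074 209.04887631]]
```

Projection agrees to about 1 px. Now a slow touchdown at 6 mm/s.

>>> {"name": "drive_tool", "arguments": {"increments": [{"hand": 0, "dx": 0.05, "dy": 0, "dz": 0, "twist": 0}, {"hand": 0, "dx": 0.05, "dy": 0, "dz": 0, "twist": 0}, {"hand": 0, "dx": 0.05, "dy": 0, "dz": 0, "twist": 0}, {"hand": 0, "dx": 0.05, "dy": 0, "dz": 0, "twist": 0}, {"hand": 0, "dx": 0.05, "dy": 0, "dz": 0, "twist": 0}, {"hand": 0, "dx": 0.05, "dy": 0, "dz": 0, "twist": 0}, {"hand": 0, "dx": 0.05, "dy": 0, "dz": 0, "twist": 0}, {"hand": 0, "dx": 0.05, "dy": 0, "dz": 0, "twist": 0}]}}

```text
clock: 4.13
tcp_pos: [621.2, 190.6, 49.8]
eef_rot: [0.561, -0.43, 0.561, 0.43]
contact_force: [-0.4, -0.6, 0.1]
gripper_width: -0.4
```

>>> {"name": "drive_tool", "arguments": {"increments": [{"hand": 0, "dx": 0.05, "dy": 0, "dz": 0, "twist": 0}, {"hand": 0, "dx": 0.05, "dy": 0, "dz": 0, "twist": 0}, {"hand": 0, "dx": 0.05, "dy": 0, "dz": 0, "twist": 0}]}}

```text
clock: 4.38
tcp_pos: [621.2, 190.6, 48.4]
eef_rot: [0.561, -0.43, 0.561, 0.43]
contact_force: [-0.6, 0.1, 0.3]
gripper_width: -0.2
```

>>> {"name": "drive_tool", "arguments": {"increments": [{"hand": 0, "dx": 0.04, "dy": 0, "dz": 0, "twist": 0}, {"hand": 0, "dx": 0.04, "dy": 0, "dz": 0, "twist": 0}]}}

```text
clock: 4.55
tcp_pos: [621.2, 190.6, 47.6]
eef_rot: [0.561, -0.43, 0.561, 0.43]
contact_force: [-1.2, 0.3, 1.2]
gripper_width: -0.1
```

Contact. I'll increase the press gradually.

>>> {"name": "drive_tool", "arguments": {"increments": [{"hand": 0, "dx": 0.04, "dy": 0, "dz": 0, "twist": 0}, {"hand": 0, "dx": 0.04, "dy": 0, "dz": 0, "twist": 0}]}}

```text
clock: 4.72
tcp_pos: [621.3, 190.6, 47.2]
eef_rot: [0.561, -0.43, 0.561, 0.43]
contact_force: [-1.6, -1.3, 3.5]
gripper_width: -0.2
```

>>> {"name": "drive_tool", "arguments": {"increments": [{"hand": 0, "dx": 0.03, "dy": 0, "dz": 0, "twist": 0}, {"hand": 0, "dx": 0, "dy": 0, "dz": 0, "twist": 0}]}}

```text
clock: 4.88
tcp_pos: [621.3, 190.6, 46.9]
eef_rot: [0.561, -0.43, 0.561, 0.43]
contact_force: [-1.8, -0.2, 3.8]
gripper_width: 0.1
```

>>> {"name": "drive_tool", "arguments": {"increments": [{"hand": 0, "dx": 0.04, "dy": 0, "dz": 0, "twist": 0}, {"hand": 0, "dx": 0.04, "dy": 0, "dz": 0, "twist": 0}, {"hand": 0, "dx": 0.03, "dy": 0, "dz": 0, "twist": 0}, {"hand": 0, "dx": 0, "dy": 0, "dz": 0, "twist": 0}]}}

```text
clock: 5.22
tcp_pos: [621.6, 190.7, 46.3]
eef_rot: [0.562, -0.43, 0.561, 0.43]
contact_force: [-2.9, -0.7, 7.6]
gripper_width: -0.1
```

Pressing at 7.6 N. I'll slide in short portions and watch the force.

>>> {"name": "drive_tool", "arguments": {"increments": [{"hand": 0, "dx": 0.01, "dy": 0.1, "dz": 0, "twist": 0}, {"hand": 0, "dx": 0, "dy": 0.2, "dz": 0, "twist": 0}, {"hand": 0, "dx": 0, "dy": 0.2, "dz": 0, "twist": 0}, {"hand": 0, "dx": 0, "dy": 0.2, "dz": 0, "twist": 0}, {"hand": 0, "dx": 0, "dy": 0.2, "dz": 0, "twist": 0}, {"hand": 0, "dx": 0, "dy": 0.1, "dz": 0, "twist": 0}]}}

```text
clock: 5.72
tcp_pos: [614.0, 193.3, 47.2]
eef_rot: [0.563, -0.431, 0.56, 0.429]
contact_force: [2.6, -1.0, 5.1]
gripper_width: -0.1
```

Run:
```python
from h import *
cv2.imwrite("pics/side3.png",bot.grab_frame("side")[:,:,::-1])
a=cv2.imread("pics/side3.png");cv2.imwrite("pics/s3c.png",cv2.resize(a[190:250,255:355],None,fx=7,fy=7,interpolation=cv2.INTER_CUBIC))
```

```text
(no output)
```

View pics/s3c.png

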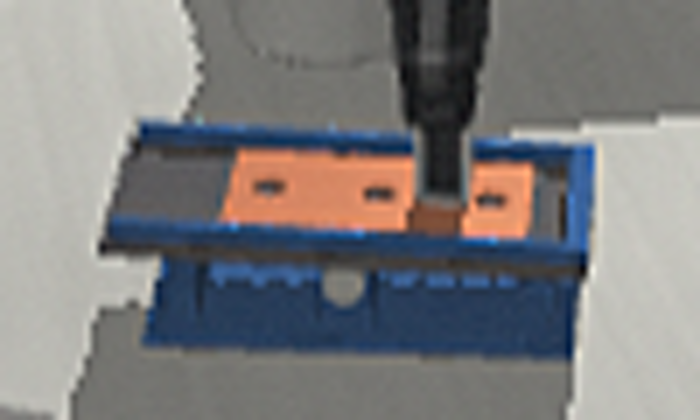

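The gasket is following: the gap to the back rail has widened to crop x 535–568. Continuing with a little more press.

>>> {"name": "drive_tool", "arguments": {"increments": [{"hand": 0, "dx": 0.04, "dy": 0.2, "dz": 0, "twist": 0}, {"hand": 0, "dx": 0.02, "dy": 0.2, "dz": 0, "twist": 0}, {"hand": 0, "dx": 0, "dy": 0.2, "dz": 0, "twist": 0}, {"hand": 0, "dx": 0, "dy": 0.2, "dz": 0, "twist": 0}, {"hand": 0, "dx": 0, "dy": 0.2, "dz": 0, "twist": 0}, {"hand": 0, "dx": 0, "dy": 0.2, "dz": 0, "twist": 0}, {"hand": 0, "dx": 0, "dy": 0.2, "dz": 0, "twist": 0}, {"hand": 0, "dx": 0, "dy": 0.2, "dz": 0, "twist": 0}]}}

```text
clock: 6.43
tcp_pos: [599.9, 197.6, 47.7]
eef_rot: [0.564, -0.431, 0.559, 0.428]
contact_force: [3.7, -1.0, 8.3]
gripper_width: -0.3
```

>>> {"name": "drive_tool", "arguments": {"increments": [{"hand": 0, "dx": 0, "dy": 0.2, "dz": 0, "twist": 0}, {"hand": 0, "dx": 0, "dy": 0.2, "dz": 0, "twist": 0}, {"hand": 0, "dx": 0, "dy": 0.2, "dz": 0, "twist": 0}, {"hand": 0, "dx": 0, "dy": 0.2, "dz": 0, "twist": 0}]}}

```text
clock: 6.77
tcp_pos: [592.5, 199.7, 47.9]
eef_rot: [0.564, -0.431, 0.559, 0.428]
contact_force: [4.4, -0.9, 9.8]
gripper_width: -0.0
```

>>> {"name": "drive_tool", "arguments": {"increments": [{"hand": 0, "dx": -0.02, "dy": 0.2, "dz": 0, "twist": 0}, {"hand": 0, "dx": 0, "dy": 0.2, "dz": 0, "twist": 0}, {"hand": 0, "dx": 0, "dy": 0.2, "dz": 0, "twist": 0}, {"hand": 0, "dx": 0, "dy": 0.2, "dz": 0, "twist": 0}, {"hand": 0, "dx": 0, "dy": 0.2, "dz": 0, "twist": 0}, {"hand": 0, "dx": 0, "dy": 0.2, "dz": 0, "twist": 0}, {"hand": 0, "dx": 0, "dy": 0.2, "dz": 0, "twist": 0}, {"hand": 0, "dx": 0, "dy": 0.2, "dz": 0, "twist": 0}]}}

```text
clock: 7.43
tcp_pos: [576.9, 204.0, 48.0]
eef_rot: [0.564, -0.431, 0.559, 0.428]
contact_force: [4.1, -0.8, 9.5]
gripper_width: -0.2
```

>>> {"name": "drive_tool", "arguments": {"increments": [{"hand": 0, "dx": 0, "dy": 0.2, "dz": 0, "twist": 0}, {"hand": 0, "dx": 0, "dy": 0.2, "dz": 0, "twist": 0}, {"hand": 0, "dx": 0, "dy": 0.2, "dz": 0, "twist": 0}, {"hand": 0, "dx": 0, "dy": 0.2, "dz": 0, "twist": 0}, {"hand": 0, "dx": 0, "dy": 0.2, "dz": 0, "twist": 0}]}}

```text
clock: 7.85
tcp_pos: [567.2, 206.6, 47.9]
eef_rot: [0.564, -0.431, 0.559, 0.428]
contact_force: [4.0, -0.9, 9.7]
gripper_width: 0.1
```

Run:
```python
from h import *
cv2.imwrite("pics/side4.png",bot.grab_frame("side")[:,:,::-1])
a=cv2.imread("pics/side4.png");cv2.imwrite("pics/s4c.png",cv2.resize(a[190:250,255:355],None,fx=7,fy=7,interpolation=cv2.INTER_CUBIC))
```

```text
(no output)
```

View pics/s4c.png

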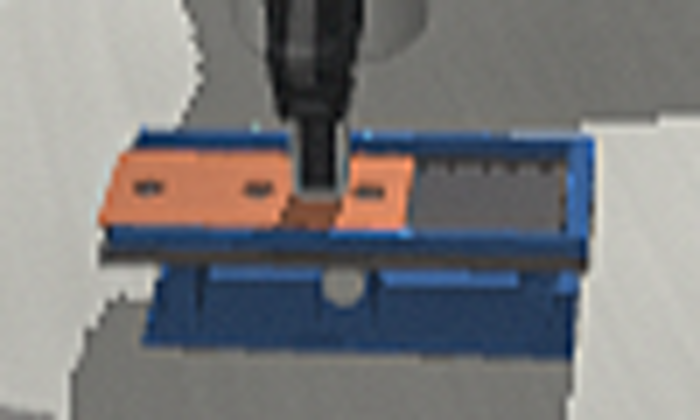

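The gasket's front has just reached the open edge (crop x≈103–125) and it is still aligned. About 35 mm to go.

>>> {"name": "drive_tool", "arguments": {"increments": [{"hand": 0, "dx": 0, "dy": 0.2, "dz": 0, "twist": 0}, {"hand": 0, "dx": 0, "dy": 0.2, "dz": 0, "twist": 0}, {"hand": 0, "dx": 0, "dy": 0.2, "dz": 0, "twist": 0}, {"hand": 0, "dx": 0, "dy": 0.2, "dz": 0, "twist": 0}, {"hand": 0, "dx": 0, "dy": 0.2, "dz": 0, "twist": 0}, {"hand": 0, "dx": 0, "dy": 0.2, "dz": 0, "twist": 0}, {"hand": 0, "dx": 0, "dy": 0.2, "dz": 0, "twist": 0}, {"hand": 0, "dx": 0, "dy": 0.2, "dz": 0, "twist": 0}]}}

```text
clock: 8.57
tcp_pos: [551.1, 210.8, 47.4]
eef_rot: [0.564, -0.431, 0.559, 0.429]
contact_force: [3.6, -0.4, 7.7]
gripper_width: -0.1
```

>>> {"name": "drive_tool", "arguments": {"increments": [{"hand": 0, "dx": 0.02, "dy": 0.2, "dz": 0, "twist": 0}, {"hand": 0, "dx": 0.02, "dy": 0.2, "dz": 0, "twist": 0}, {"hand": 0, "dx": 0, "dy": 0.2, "dz": 0, "twist": 0}, {"hand": 0, "dx": 0, "dy": 0.2, "dz": 0, "twist": 0}, {"hand": 0, "dx": 0, "dy": 0.2, "dz": 0, "twist": 0}, {"hand": 0, "dx": 0, "dy": 0.2, "dz": 0, "twist": 0}]}}

```text
clock: 9.07
tcp_pos: [539.2, 213.9, 46.6]
eef_rot: [0.564, -0.431, 0.559, 0.429]
contact_force: [2.5, -0.6, 6.7]
gripper_width: -0.0
```

Run:
```python
from h import *
cv2.imwrite("pics/side5.png",bot.grab_frame("side")[:,:,::-1])
a=cv2.imread("pics/side5.png");cv2.imwrite("pics/s5c.png",cv2.resize(a[190:250,245:345],None,fx=7,fy=7,interpolation=cv2.INTER_CUBIC))
```

```text
(no output)
```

View pics/s5c.png

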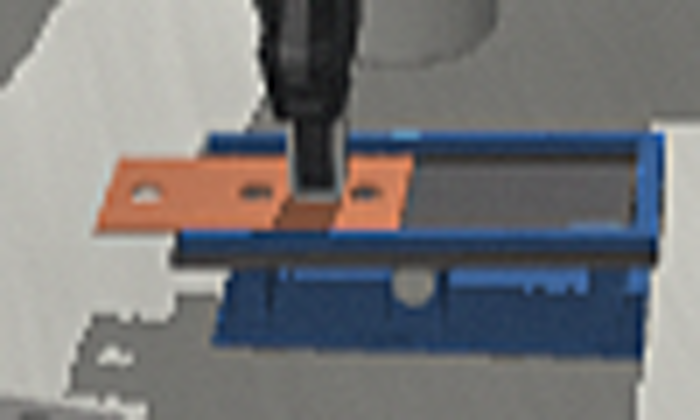

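The overhang is about 31 mm (front edge at crop x≈108, tray edge at ≈190, 2.5 px/mm). I'll add a few mm, then lift off slowly.

>>> {"name": "drive_tool", "arguments": {"increments": [{"hand": 0, "dx": 0.01, "dy": 0.2, "dz": 0, "twist": 0}, {"hand": 0, "dx": 0, "dy": 0.2, "dz": 0, "twist": 0}, {"hand": 0, "dx": 0, "dy": 0, "dz": 0, "twist": 0}, {"hand": 0, "dx": -0.1, "dy": 0, "dz": 0, "twist": 0}, {"hand": 0, "dx": -0.1, "dy": 0, "dz": 0, "twist": 0}, {"hand": 0, "dx": -0.1, "dy": 0, "dz": 0, "twist": 0}, {"hand": 0, "dx": -0.2, "dy": 0, "dz": 0, "twist": 0}, {"hand": 0, "dx": -1, "dy": 0, "dz": 0, "twist": 0}, {"hand": 0, "dx": -2.5, "dy": 0, "dz": 0, "twist": 0}, {"hand": 0, "dx": -2.5, "dy": 0, "dz": 0, "twist": 0}, {"hand": 1, "dx": -2.5, "dy": 0.5, "dz": 0, "twist": 0}, {"hand": 1, "dx": 0, "dy": 2, "dz": 0, "twist": 0}, {"hand": 1, "dx": 0, "dy": 2, "dz": 0, "twist": 0}, {"hand": 1, "dx": 0, "dy": 1.5, "dz": 0, "twist": 0}, {"hand": 1, "dx": 0, "dy": 0, "dz": 0, "twist": 0}]}}

```text
clock: 10.37
tcp_pos: [471.6, 230.8, 134.3]
eef_rot: [0.56, -0.43, 0.562, 0.431]
contact_force: [0.7, -0.4, 0.2]
gripper_width: 60.6
```

Run:
```python
from h import *
print(tool()[0],bot.read_state()["gripper_width"])
for n in("side","top"): cv2.imwrite(f"pics/{n}6.png",bot.grab_frame(n)[:,:,::-1])
a=cv2.imread("pics/side6.png");cv2.imwrite("pics/s6c.png",cv2.resize(a[190:250,245:345],None,fx=8,fy=8,interpolation=cv2.INTER_CUBIC))
a=cv2.imread("pics/top6.png");cv2.imwrite("pics/t6c.png",cv2.resize(a[165:285,180:300],None,fx=5,fy=5,interpolation=cv2.INTER_CUBIC))
```

```text
[471.60784167 230.78349873 134.32807044] 60.577648634865085
```

View pics/s6c.png

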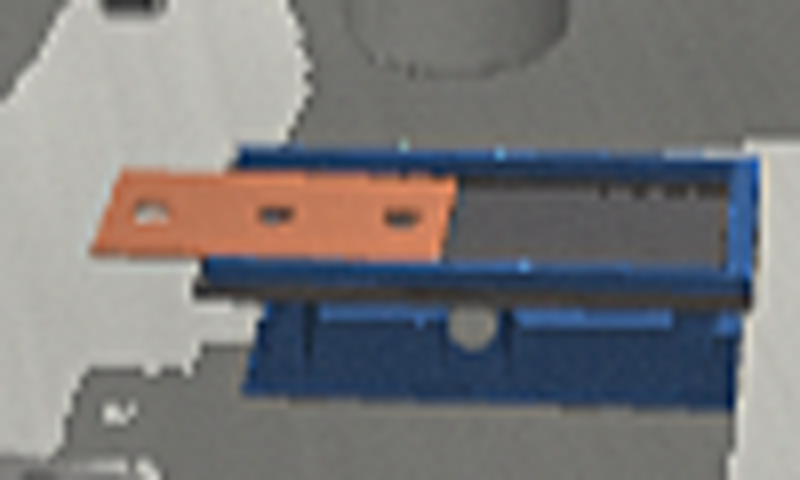

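View pics/t6c.png

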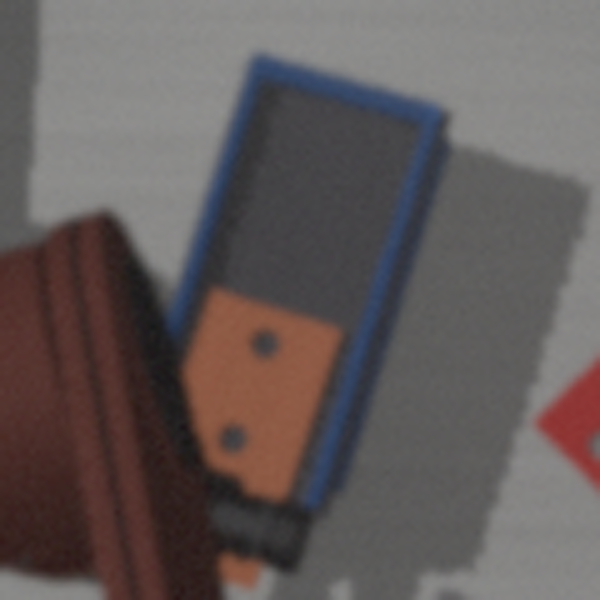

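Run:
```python
from h import *
np.set_printoptions(precision=2,suppress=True)
G=[[60,30,48],[60,-30,48],[-60,-30,48],[-60,30,48],[44,0,48],[0,0,48],[-44,0,48]]
gs=uc([(458,180),(442,262),(92,256),(120,170),(402,217),(275,214),(150,210)],245,190,8)
p,r=fit([("side",G,gs)],(520,220,-.26));print("S",p,r.round(1))
gt=uc([(214,290),(343,327),(265,343),(232,438)],180,165,5)
q,r=fit([("top",[G[i] for i in(0,1,4,5)],gt)],(520,220,-.26));print("T",q,r.round(1))
m=(p+q)/2;print(m)
E0=np.array([491.8,223.5])
print("overhang",60-np.hypot(*(m[:2]-E0)))
t=W(m,[[-47,0,90]])[0];print(t);plan(t,m[2]+np.pi/2)
```

```text
S [512.02 219.77  -0.26] [-0.2 -0.  -0.1 -0.1 -0.  -0.5 -0.2  0.1  0.1  0.2  0.2  0.2  0.1  0.2]
T [511.25 219.45  -0.28] [-0.2 -0.3 -0.2  0.4  0.1 -0.   0.3 -0. ]
[511.63 219.61  -0.27]
overhang 39.7869490177612
[466.33 232.11  90.  ]
t 10.47 tcp [474.3 230.4 134.8] jaw 1.308 F [-0.4 -0.4 -0.3] w 74.5 tilt x [ 0. -0. -1.]
 shift tool axes cm (before twist): [ 4.48  0.82 -0.04]  twist deg: 0.4 q6 -1.01
```

>>> {"name": "drive_tool", "arguments": {"increments": [{"hand": 1, "dx": 0, "dy": 0.4, "dz": 0, "twist": 0.4}, {"hand": 1, "dx": 1, "dy": 0.4, "dz": 0, "twist": 0}, {"hand": 1, "dx": 1.5, "dy": 0, "dz": 0, "twist": 0}, {"hand": 1, "dx": 1.5, "dy": 0, "dz": 0, "twist": 0}, {"hand": 1, "dx": 1, "dy": 0, "dz": 0, "twist": 0}, {"hand": 1, "dx": 1, "dy": 0, "dz": 0, "twist": 0}, {"hand": 1, "dx": 0, "dy": 0, "dz": 0, "twist": 0}, {"hand": 1, "dx": 0, "dy": 0, "dz": 0, "twist": 0}]}}

```text
clock: 11.13
tcp_pos: [466.3, 232.1, 73.6]
eef_rot: [0.562, -0.428, 0.564, 0.428]
contact_force: [-0.5, 0.8, -0.1]
gripper_width: 85.5
```

Run:
```python
from h import *
plan([466.3,232.1,24],-.265+np.pi/2)
for n in("side","top"): cv2.imwrite(f"pics/{n}7.png",bot.grab_frame(n)[:,:,::-1])
a=cv2.imread("pics/side7.png");cv2.imwrite("pics/s7c.png",cv2.resize(a[150:250,225:325],None,fx=6,fy=6,interpolation=cv2.INTER_CUBIC))
```

```text
t 11.13 tcp [466.3 232.1  73.6] jaw 1.3 F [-0.5  0.8 -0.1] w 85.5 tilt x [-0.002 -0.001 -1.   ]
 shift tool axes cm (before twist): [ 4.96 -0.    0.  ]  twist deg: -0.3 q6 -0.99
```

View pics/s7c.png

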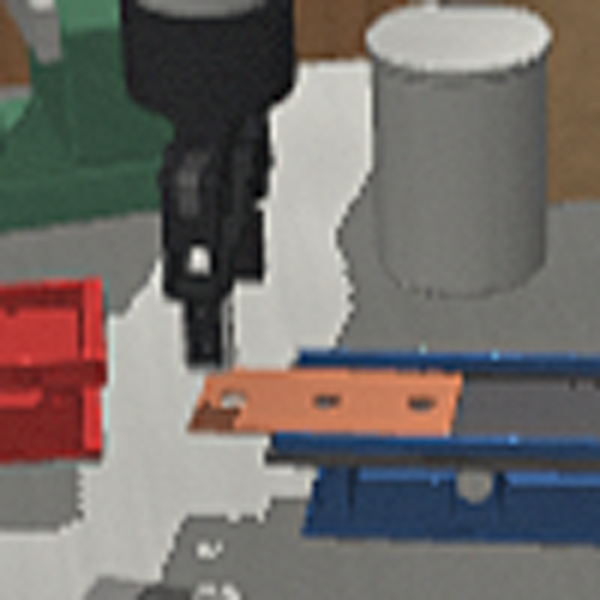

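Run:
```python
from h import *
for z in(73.6,80,86.6): print(z,proj("side",[466.3-.264*46,232.1-.965*46,z]))
```

```text
73.6 [[259.01791932 215.5933281 ]]
80 [[258.87408432 213.47866483]]
86.6 [[258.7249515  211.28736518]]
```

>>> {"name": "drive_tool", "arguments": {"increments": [{"hand": 1, "dx": 1, "dy": 0, "dz": 0, "twist": -0.3}, {"hand": 1, "dx": 1, "dy": 0, "dz": 0, "twist": 0}, {"hand": 1, "dx": 1, "dy": 0, "dz": 0, "twist": 0}, {"hand": 1, "dx": 1, "dy": 0, "dz": 0, "twist": 0}, {"hand": 1, "dx": 0.7, "dy": 0, "dz": 0, "twist": 0}, {"hand": 1, "dx": 0.4, "dy": 0, "dz": 0, "twist": 0}, {"hand": 1, "dx": 0, "dy": 0, "dz": 0, "twist": 0}, {"hand": 0.85, "dx": 0, "dy": 0, "dz": 0, "twist": 0}, {"hand": 0.8, "dx": 0, "dy": 0, "dz": 0, "twist": 0}, {"hand": 0.75, "dx": 0, "dy": 0, "dz": 0, "twist": 0}, {"hand": 0.7, "dx": 0, "dy": 0, "dz": 0, "twist": 0}, {"hand": 0.6, "dx": 0, "dy": 0, "dz": 0, "twist": 0}, {"hand": 0.5, "dx": 0, "dy": 0, "dz": 0, "twist": 0}, {"hand": 0.5, "dx": 0, "dy": 0, "dz": 0, "twist": 0}], "grip_force": 50}}

```text
clock: 12.4
tcp_pos: [467.2, 232.5, 23.8]
eef_rot: [0.562, -0.43, 0.561, 0.429]
contact_force: [0.4, 1.4, 0.7]
gripper_width: 57.9
```

Run:
```python
from h import *
plan([466.3,232.1,24],-.265+np.pi/2)
for n in("side","top"): cv2.imwrite(f"pics/{n}8.png",bot.grab_frame(n)[:,:,::-1])
a=cv2.imread("pics/side8.png");cv2.imwrite("pics/s8c.png",cv2.resize(a[170:250,225:325],None,fx=7,fy=7,interpolation=cv2.INTER_CUBIC))
```

```text
t 12.4 tcp [467.2 232.5  23.8] jaw 1.305 F [0.4 1.4 0.7] w 57.9 tilt x [ 0.001  0.    -1.   ]
 shift tool axes cm (before twist): [-0.02  0.08 -0.07]  twist deg: -0.0 q6 -0.99
```

View pics/s8c.png

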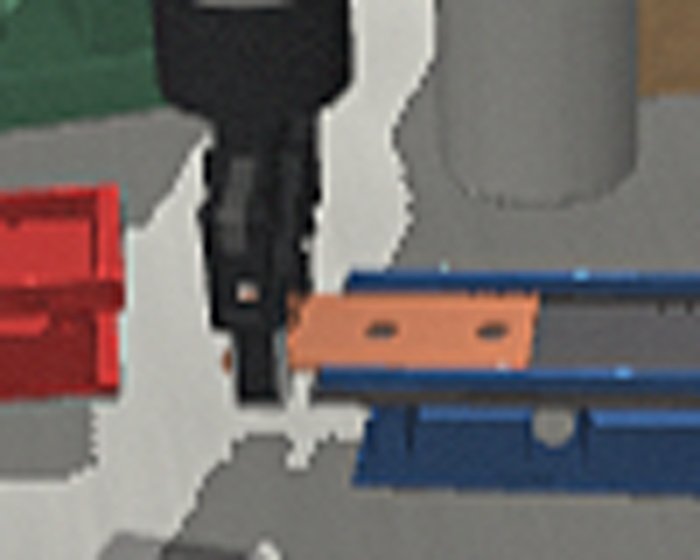

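Width is 57.9 mm and holding, with the near finger at crop (262,370) on the plate's edge. Lifting slowly, then checking.

>>> {"name": "drive_tool", "arguments": {"increments": [{"hand": 0.5, "dx": -0.1, "dy": 0, "dz": 0, "twist": 0}, {"hand": 0.5, "dx": -0.2, "dy": 0, "dz": 0, "twist": 0}, {"hand": 0.5, "dx": -0.3, "dy": 0, "dz": 0, "twist": 0}, {"hand": 0.5, "dx": -0.5, "dy": 0, "dz": 0, "twist": 0}, {"hand": 0.5, "dx": -0.8, "dy": 0, "dz": 0, "twist": 0}, {"hand": 0.5, "dx": -0.8, "dy": 0, "dz": 0, "twist": 0}, {"hand": 0.5, "dx": -0.8, "dy": 0, "dz": 0, "twist": 0}, {"hand": 0.5, "dx": -0.5, "dy": 0, "dz": 0, "twist": 0}, {"hand": 0.5, "dx": 0, "dy": 0, "dz": 0, "twist": 0}, {"hand": 0.5, "dx": 0, "dy": 0, "dz": 0, "twist": 0}, {"hand": 0.5, "dx": 0, "dy": 0, "dz": 0, "twist": 0}]}}

```text
clock: 13.42
tcp_pos: [466.5, 232.3, 63.3]
eef_rot: [0.562, -0.429, 0.562, 0.429]
contact_force: [0.1, 0.0, -1.8]
gripper_width: 58.3
```

Run:
```python
from h import *
plan([466.3,232.1,24],-.265+np.pi/2)
for n in("side","top"): cv2.imwrite(f"pics/{n}9.png",bot.grab_frame(n)[:,:,::-1])
a=cv2.imread("pics/side9.png");cv2.imwrite("pics/s9c.png",cv2.resize(a[160:250,225:325],None,fx=6.5,fy=6.5,interpolation=cv2.INTER_CUBIC))
```

```text
t 13.42 tcp [466.5 232.3  63.3] jaw 1.305 F [ 0.1  0.  -1.8] w 58.3 tilt x [-0. -0. -1.]
 shift tool axes cm (before twist): [ 3.93  0.02 -0.02]  twist deg: -0.0 q6 -0.99
```

View pics/s9c.png

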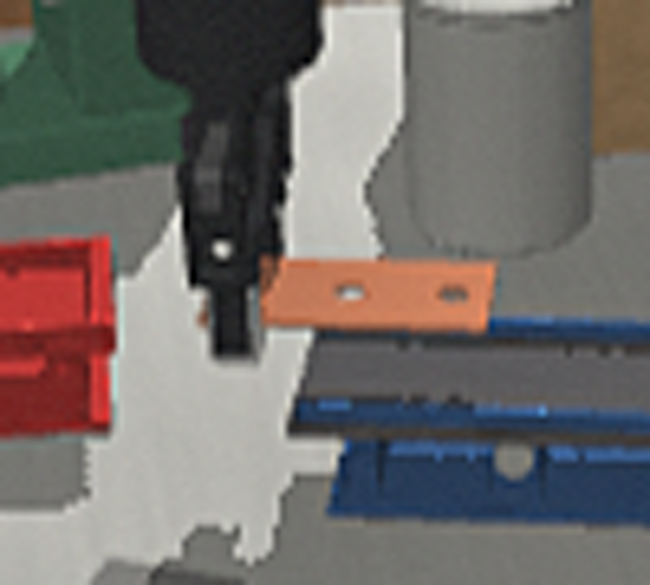

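```bash
cat >> h.py <<'E'
def fit6(n,L,u,p0):  # x,y,z,yaw,pitch fit, local pts
    L=np.array(L,float)
    def pts(p): return Ro.from_euler("ZY",[p[3],p[4]]).apply(L)+p[:3]
    f=lambda p:np.r_[(proj(n,pts(p))-u).ravel(),(p[2]-p0[2])*.3,(p[4]-p0[4])*30]
    r=least_squares(f,p0);return r.x,r.fun
E
python3 - <<'E'
from h import *
np.set_printoptions(precision=3,suppress=True)
u=uc([(497,262),(488,331),(350,292),(453,293)],225,160,6.5)
L=[[60,30,0],[60,-30,0],[0,0,0],[44,0,0]]
p,r=fit6("side",L,u,[512,220,87.5,-.265,0]);print(p,r.round(1))
t,R=tool();print("centre in tool",R.T@(p[:3]-t))
E
```

```text
[510.704 214.71   87.552  -0.239   0.002] [-0.   0.2 -0.1 -0.5 -0.1  0.1  0.2  0.2  0.   0.1]
centre in tool [-24.665 -47.422  -5.261]
```

The gasket is held level, about 47 mm ahead of the TCP. Lifting and turning now.

>>> {"name": "drive_tool", "arguments": {"increments": [{"hand": 0.5, "dx": -1, "dy": 0, "dz": 0, "twist": -1.5}, {"hand": 0.5, "dx": -1.5, "dy": 0, "dz": 0, "twist": -3}, {"hand": 0.5, "dx": -1.5, "dy": 0, "dz": 0, "twist": -3}, {"hand": 0.5, "dx": -1.5, "dy": 0, "dz": 0, "twist": -3}, {"hand": 0.5, "dx": -1, "dy": 0, "dz": 0, "twist": -3}, {"hand": 0.5, "dx": -0.5, "dy": 0, "dz": 0, "twist": -3}, {"hand": 0.5, "dx": 0, "dy": 0, "dz": 0, "twist": -3}, {"hand": 0.5, "dx": 0, "dy": 0, "dz": 0, "twist": -3}, {"hand": 0.5, "dx": 0, "dy": 0, "dz": 0, "twist": -3}, {"hand": 0.5, "dx": 0, "dy": 0, "dz": 0, "twist": -3}, {"hand": 0.5, "dx": 0, "dy": 0, "dz": 0, "twist": -1}, {"hand": 0.5, "dx": 0, "dy": 0, "dz": 0, "twist": 0}]}}

```text
clock: 14.52
tcp_pos: [466.4, 232.2, 132.9]
eef_rot: [0.434, -0.558, 0.434, 0.558]
contact_force: [0.7, 0.8, -1.5]
gripper_width: 57.6
```

Run:
```python
from h import *
plan([530.8,-190.6,120],.255+np.pi/2)
```

```text
t 14.52 tcp [466.4 232.2 132.9] jaw 1.82 F [ 0.7  0.8 -1.5] w 57.6 tilt x [-0.001 -0.    -1.   ]
 shift tool axes cm (before twist): [  1.3    4.18 -42.56]  twist deg: -0.3 q6 -1.51
```

>>> {"name": "drive_tool", "arguments": {"increments": [{"hand": 0.5, "dx": 0, "dy": 0, "dz": -1, "twist": -0.3}, {"hand": 0.5, "dx": 0, "dy": 0, "dz": -2, "twist": 0}, {"hand": 0.5, "dx": 0, "dy": 0.3, "dz": -2.6, "twist": 0}, {"hand": 0.5, "dx": 0, "dy": 0.3, "dz": -2.6, "twist": 0}, {"hand": 0.5, "dx": 0, "dy": 0.3, "dz": -2.6, "twist": 0}, {"hand": 0.5, "dx": 0, "dy": 0.3, "dz": -2.6, "twist": 0}, {"hand": 0.5, "dx": 0, "dy": 0.3, "dz": -2.6, "twist": 0}, {"hand": 0.5, "dx": 0, "dy": 0.3, "dz": -2.6, "twist": 0}, {"hand": 0.5, "dx": 0, "dy": 0.3, "dz": -2.6, "twist": 0}, {"hand": 0.5, "dx": 0, "dy": 0.3, "dz": -2.6, "twist": 0}, {"hand": 0.5, "dx": 0, "dy": 0.3, "dz": -2.6, "twist": 0}, {"hand": 0.5, "dx": 0, "dy": 0.3, "dz": -2.6, "twist": 0}, {"hand": 0.5, "dx": 0, "dy": 0.3, "dz": -2.6, "twist": 0}, {"hand": 0.5, "dx": 0, "dy": 0.3, "dz": -2.6, "twist": 0}, {"hand": 0.5, "dx": 0, "dy": 0.3, "dz": -2.6, "twist": 0}, {"hand": 0.5, "dx": 0, "dy": 0.3, "dz": -2.6, "twist": 0}, {"hand": 0.5, "dx": 0, "dy": 0, "dz": -2, "twist": 0}, {"hand": 0.5, "dx": 0, "dy": 0, "dz": -1.2, "twist": 0}, {"hand": 0.5, "dx": 0, "dy": 0, "dz": 0, "twist": 0}, {"hand": 0.5, "dx": 0, "dy": 0, "dz": 0, "twist": 0}]}}

```text
clock: 16.18
tcp_pos: [532.9, -190.7, 133.1]
eef_rot: [0.433, -0.559, 0.433, 0.559]
contact_force: [0.4, 0.5, -0.6]
gripper_width: 58.2
```

Run:
```python
from h import *
plan([530.8,-190.6,100],.255+np.pi/2)
```

```text
t 16.18 tcp [ 532.9 -190.7  133.1] jaw 1.824 F [ 0.4  0.5 -0.6] w 58.2 tilt x [-0.001  0.001 -1.   ]
 shift tool axes cm (before twist): [3.31 0.2  0.06]  twist deg: -0.1 q6 -2.31
```

>>> {"name": "drive_tool", "arguments": {"increments": [{"hand": 0.5, "dx": 0.6, "dy": 0.1, "dz": 0.1, "twist": 0}, {"hand": 0.5, "dx": 1, "dy": 0.1, "dz": 0, "twist": 0}, {"hand": 0.5, "dx": 1, "dy": 0, "dz": 0, "twist": 0}, {"hand": 0.5, "dx": 1, "dy": 0, "dz": 0, "twist": 0}, {"hand": 0.5, "dx": 1, "dy": 0, "dz": 0, "twist": 0}, {"hand": 0.5, "dx": 0.6, "dy": 0, "dz": 0, "twist": 0}, {"hand": 0.5, "dx": 0, "dy": 0, "dz": 0, "twist": 0}, {"hand": 0.5, "dx": 0, "dy": 0, "dz": 0, "twist": 0}]}}

```text
clock: 16.85
tcp_pos: [530.8, -189.7, 80.7]
eef_rot: [0.432, -0.559, 0.433, 0.56]
contact_force: [0.1, 0.8, -1.4]
gripper_width: 57.8
```

Run:
```python
from h import *
plan([530.8,-190.6,100],.255+np.pi/2)
for n in("side","top"): cv2.imwrite(f"pics/{n}10.png",bot.grab_frame(n)[:,:,::-1])
a=cv2.imread("pics/side10.png");cv2.imwrite("pics/s10c.png",cv2.resize(a[260:340,285:395],None,fx=7,fy=7,interpolation=cv2.INTER_CUBIC))
a=cv2.imread("pics/top10.png");cv2.imwrite("pics/t10c.png",cv2.resize(a[165:275,350:460],None,fx=5,fy=5,interpolation=cv2.INTER_CUBIC))
```

```text
t 16.85 tcp [ 530.8 -189.7   80.7] jaw 1.825 F [ 0.1  0.8 -1.4] w 57.8 tilt x [-0.001  0.001 -1.   ]
 shift tool axes cm (before twist): [-1.93  0.02 -0.08]  twist deg: -0.0 q6 -2.31
```

View pics/s10c.png

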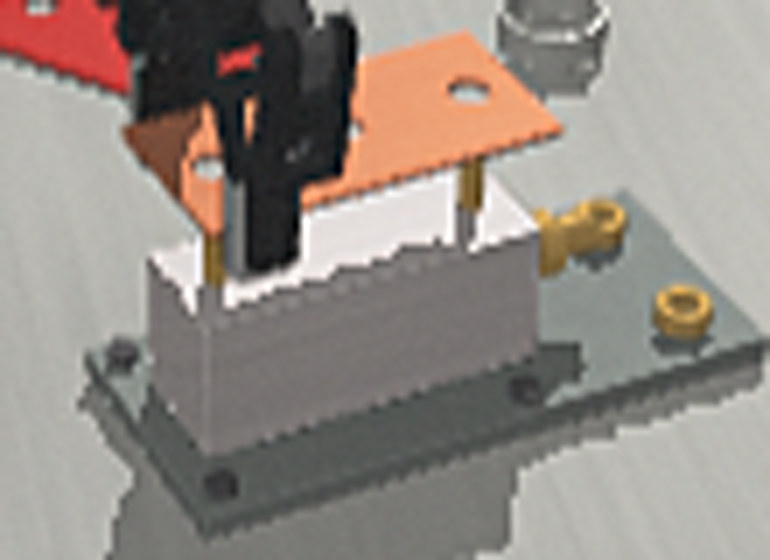

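View pics/t10c.png

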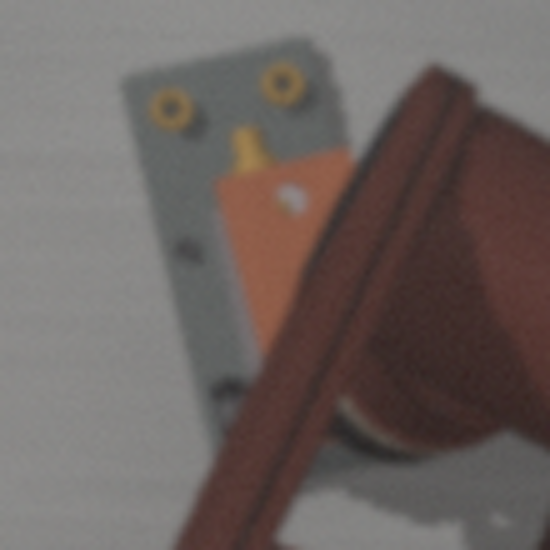

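Run:
```python
from h import *
np.set_printoptions(precision=3,suppress=True)
u=uc([(468,32),(562,130),(125,132),(208,235),(468,91),(209,166)],285,260,7)
L=[[60,30,0],[60,-30,0],[-60,30,0],[-60,-30,0],[44,0,0],[-44,0,0]]
p,r=fit6("side",L,u,[576,-179,104.7,.255,0]);print(p,r.round(1))
t,R=tool();print("centre in tool",R.T@(p[:3]-t))
ut=uc([(217,182),(352,150),(291,200)],350,165,5)
Lt=[L[0],L[1],L[4]]
q,r=fit6("top",Lt,ut,[576,-179,104.7,.255,0]);print(q,r.round(1))
a=cv2.imread("pics/top10.png");cv2.imwrite("pics/t10d.png",cv2.resize(a[190:220,390:425],None,fx=18,fy=18,interpolation=cv2.INTER_CUBIC))
```

```text
[ 574.387 -181.512  104.073    0.262   -0.001] [-0.2 -0.1  0.4 -0.1 -0.7 -0.4 -0.1  0.1  0.2  0.2  0.3  0.2 -0.2 -0. ]
centre in tool [-22.202 -43.665  -2.334]
[ 573.446 -180.848  104.655    0.256    0.   ] [-0.3 -0.2 -0.1 -0.1  0.4  0.3 -0.   0. ]
```

View pics/t10d.png

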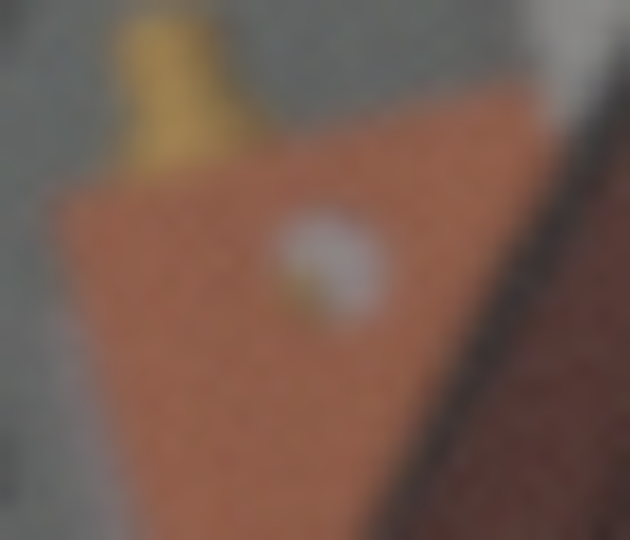

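The hole centre is at about (330,268) in the enlarged top crop, with the brass stud tip peeking out at its lower left (300,290). Both cameras put the gasket about 2–3 mm short of its target. I'll correct that and lower to just above the stud tips.

>>> {"name": "drive_tool", "arguments": {"increments": [{"hand": 0.5, "dx": 0.2, "dy": -0.1, "dz": 0, "twist": 0}, {"hand": 0.5, "dx": 0.2, "dy": -0.1, "dz": 0.1, "twist": 0}, {"hand": 0.5, "dx": 0.4, "dy": -0.1, "dz": 0, "twist": 0}, {"hand": 0.5, "dx": 0.4, "dy": 0, "dz": 0, "twist": 0}, {"hand": 0.5, "dx": 0.3, "dy": 0, "dz": 0, "twist": 0}, {"hand": 0.5, "dx": 0.1, "dy": 0, "dz": 0, "twist": 0}, {"hand": 0.5, "dx": 0, "dy": 0, "dz": 0, "twist": 0}, {"hand": 0.5, "dx": 0, "dy": 0, "dz": 0, "twist": 0}]}}

```text
clock: 17.62
tcp_pos: [533.7, -188.3, 65.2]
eef_rot: [0.432, -0.559, 0.433, 0.56]
contact_force: [0.2, 0.1, -1.2]
gripper_width: 58.5
```

Run:
```python
from h import *
plan([533.3,-188,65],.255+np.pi/2)
for n in("side","top"): cv2.imwrite(f"pics/{n}11.png",bot.grab_frame(n)[:,:,::-1])
a=cv2.imread("pics/side11.png");cv2.imwrite("pics/s11c.png",cv2.resize(a[260:340,285:395],None,fx=7,fy=7,interpolation=cv2.INTER_CUBIC))
a=cv2.imread("pics/top11.png");cv2.imwrite("pics/t11d.png",cv2.resize(a[190:220,390:425],None,fx=18,fy=18,interpolation=cv2.INTER_CUBIC))
```

```text
t 17.62 tcp [ 533.7 -188.3   65.2] jaw 1.825 F [ 0.2  0.1 -1.2] w 58.5 tilt x [-0.  0. -1.]
 shift tool axes cm (before twist): [0.02 0.03 0.04]  twist deg: -0.0 q6 -2.3
```

View pics/s11c.png

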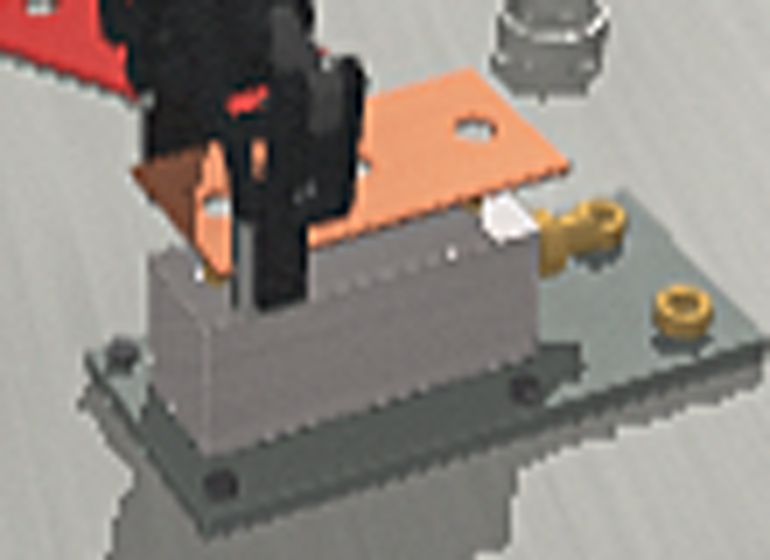

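View pics/t11d.png

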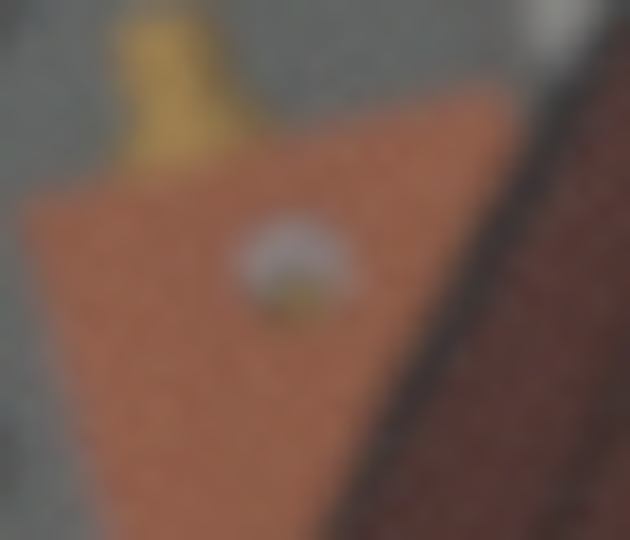

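Run:
```python
from h import *
np.set_printoptions(precision=2,suppress=True)
u=uc([(474,68),(569,168),(135,172),(218,278),(475,129),(217,203)],285,260,7)
L=[[60,30,0],[60,-30,0],[-60,30,0],[-60,-30,0],[44,0,0],[-44,0,0]]
p,r=fit6("side",L,u,[576,-179,89.3,.255,0]);print(p,r.round(1))
uh=uc([(296,270)],390,190,18);print("hole top",uh,ray("top",uh,89.3), "stud",ray("top",uc([(240,222)],365,168,5.8),81))
ut=uc([(24,205),(500,85),(296,270)],390,190,18)
print(fit6("top",[L[0],L[1],L[4]],ut,[576,-179,89.3,.255,0]))
a=cv2.imread("pics/top0.png");cv2.imwrite("pics/t0d.png",cv2.resize(a[190:220,390:425],None,fx=18,fy=18,interpolation=cv2.INTER_CUBIC))
a=cv2.imread("pics/side0.png");cv2.imwrite("pics/s0d.png",cv2.resize(a[275:315,305:365],None,fx=12,fy=12,interpolation=cv2.INTER_CUBIC))
```

```text
[ 577.24 -180.75   88.88    0.26   -0.01] [-0.1  0.1  0.3 -0.2 -0.8 -0.4 -0.1 -0.3  0.2  0.2  0.5  0.6 -0.1 -0.2]
hole top [[405.97 204.53]] [[ 619.58 -167.32   89.3 ]] stud [[ 618.24 -168.61   81.  ]]
(array([ 577.06, -179.51,   89.26,    0.28,    0.  ]), array([-0.17, -0.03,  0.08, -0.06,  0.09,  0.09, -0.01,  0.01]))
```

View pics/t0d.png

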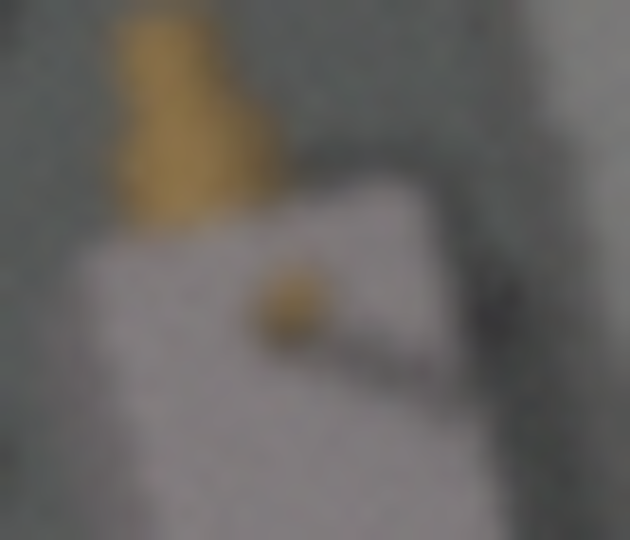

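View pics/s0d.png

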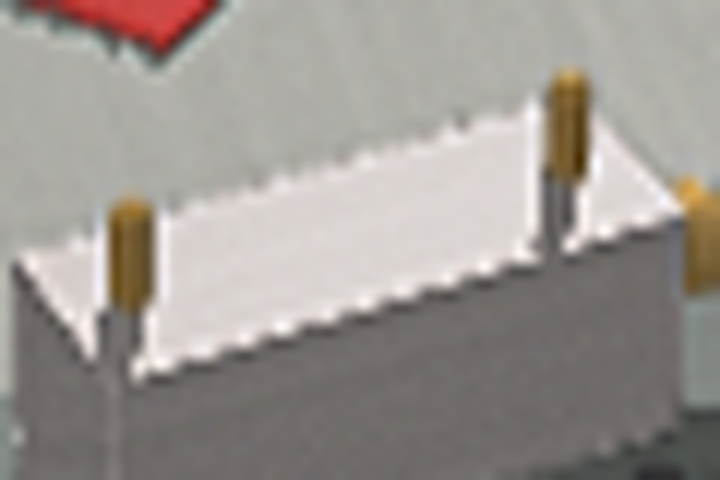

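Run:
```python
from h import *
np.set_printoptions(precision=2,suppress=True)
print("top tip",ray("top",uc([(296,297)],390,190,18),79),"base",ray("top",uc([(285,318)],390,190,18),60))
s=lambda q:uc(q,305,275,12)
for z,q in((81,[(570,72),(132,199)]),(60,[(566,180),(130,306)])):
    P=ray("side",s(q),z);d=P[0]-P[1];print("side",z,P,P.mean(0),np.hypot(*d[:2]),np.arctan2(d[1],d[0]))
print(proj("top",[[618.6,-168.3,79],[618.6,-168.3,60],[618.6,-168.3,89.3]]))
```

```text
top tip [[ 618.26 -168.94   79.  ]] base [[ 619.22 -170.57   60.  ]]
side 81 [[ 619.44 -166.48   81.  ]
 [ 534.28 -188.65   81.  ]] [ 576.86 -177.57   81.  ] 88.0049489324582 0.254639782825273
side 60 [[ 618.31 -170.54   60.  ]
 [ 533.22 -191.72   60.  ]] [ 575.77 -181.13   60.  ] 87.69125351438393 0.2439459050757863
[[405.68 205.86]
 [404.34 207.44]
 [406.42 204.99]]
```

The top view is the more reliable one here: side-view y is sensitive to height, and the plate seems to sit about 2 mm lower in the fingers. In it, the hole at (296,270) is about 1.3 mm too far in +x and +y relative to the stud tip. I'll correct that and look again slightly lower.

>>> {"name": "drive_tool", "arguments": {"increments": [{"hand": 0.5, "dx": 0, "dy": 0.08, "dz": -0.05, "twist": 0}, {"hand": 0.5, "dx": 0, "dy": 0.07, "dz": -0.05, "twist": 0}, {"hand": 0.5, "dx": 0, "dy": 0, "dz": 0, "twist": 0}, {"hand": 0.5, "dx": 0.05, "dy": 0, "dz": 0, "twist": 0}, {"hand": 0.5, "dx": 0.05, "dy": 0, "dz": 0, "twist": 0}, {"hand": 0.5, "dx": 0.05, "dy": 0, "dz": 0, "twist": 0}, {"hand": 0.5, "dx": 0.05, "dy": 0, "dz": 0, "twist": 0}, {"hand": 0.5, "dx": 0.05, "dy": 0, "dz": 0, "twist": 0}, {"hand": 0.5, "dx": 0.05, "dy": 0, "dz": 0, "twist": 0}]}}

```text
clock: 18.47
tcp_pos: [532.6, -189.6, 62.3]
eef_rot: [0.432, -0.559, 0.432, 0.559]
contact_force: [0.2, -0.4, -1.4]
gripper_width: 58.3
```

Run:
```python
from h import *
plan([533.3,-188,65],.255+np.pi/2)
for n in("side","top"): cv2.imwrite(f"pics/{n}12.png",bot.grab_frame(n)[:,:,::-1])
a=cv2.imread("pics/side12.png");cv2.imwrite("pics/s12c.png",cv2.resize(a[260:340,285:395],None,fx=7,fy=7,interpolation=cv2.INTER_CUBIC))
a=cv2.imread("pics/top12.png");cv2.imwrite("pics/t12d.png",cv2.resize(a[190:220,390:425],None,fx=18,fy=18,interpolation=cv2.INTER_CUBIC))
```

```text
t 18.47 tcp [ 532.6 -189.6   62.3] jaw 1.825 F [ 0.2 -0.4 -1.4] w 58.3 tilt x [-0.  0. -1.]
 shift tool axes cm (before twist): [-0.27 -0.11  0.14]  twist deg: -0.0 q6 -2.31
```

View pics/s12c.png

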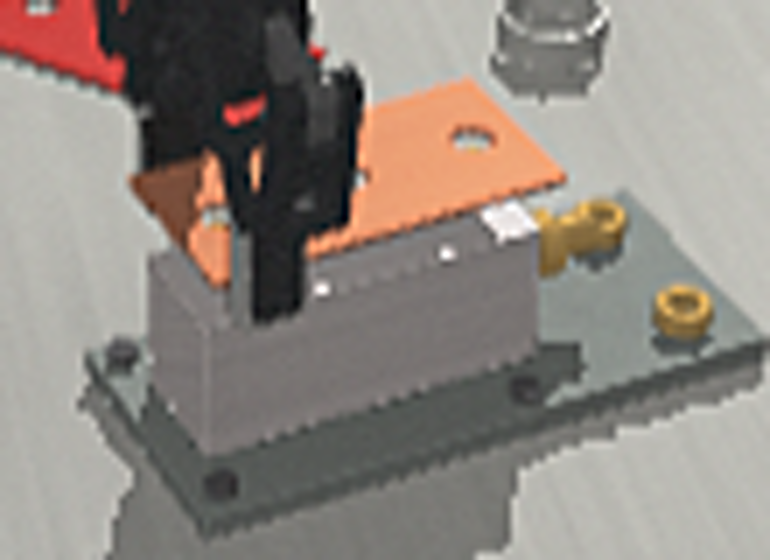

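View pics/t12d.png

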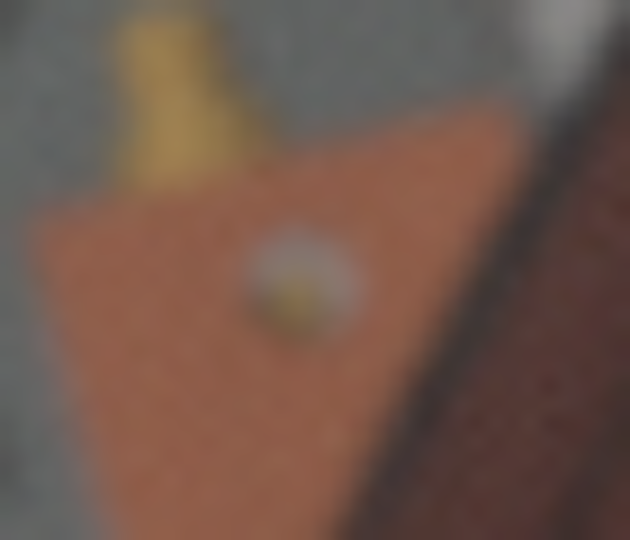

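Both studs' brass is visible inside their holes: the top crop shows the tip at (292,305) in a hole centred at (304,287), and the side crop shows it at (475,148) and (215,222). I'll add a 0.5 mm trim and lower gently.

>>> {"name": "drive_tool", "arguments": {"increments": [{"hand": 0.5, "dx": 0.05, "dy": 0.05, "dz": 0, "twist": 0}, {"hand": 0.5, "dx": 0.05, "dy": 0, "dz": 0, "twist": 0}, {"hand": 0.5, "dx": 0.05, "dy": 0, "dz": 0, "twist": 0}, {"hand": 0.5, "dx": 0.05, "dy": 0, "dz": 0, "twist": 0}, {"hand": 0.5, "dx": 0.05, "dy": 0, "dz": 0, "twist": 0}, {"hand": 0.5, "dx": 0.05, "dy": 0, "dz": 0, "twist": 0}]}}

```text
clock: 19.07
tcp_pos: [532.1, -189.8, 59.4]
eef_rot: [-0.432, 0.559, -0.432, -0.559]
contact_force: [-0.2, -0.5, -2.2]
gripper_width: 58.2
```

>>> {"name": "drive_tool", "arguments": {"increments": [{"hand": 0.5, "dx": 0.05, "dy": 0, "dz": 0, "twist": 0}, {"hand": 0.5, "dx": 0.05, "dy": 0, "dz": 0, "twist": 0}, {"hand": 0.5, "dx": 0.05, "dy": 0, "dz": 0, "twist": 0}, {"hand": 0.5, "dx": 0.05, "dy": 0, "dz": 0, "twist": 0}, {"hand": 0.5, "dx": 0.05, "dy": 0, "dz": 0, "twist": 0}, {"hand": 0.5, "dx": 0.05, "dy": 0, "dz": 0, "twist": 0}]}}

```text
clock: 19.57
tcp_pos: [532.1, -189.8, 56.4]
eef_rot: [0.432, -0.559, 0.432, 0.559]
contact_force: [0.4, -0.7, -0.8]
gripper_width: 58.2
```

Run:
```python
from h import *
plan([533.3,-188,65],.255+np.pi/2)
for n in("side","top"): cv2.imwrite(f"pics/{n}13.png",bot.grab_frame(n)[:,:,::-1])
a=cv2.imread("pics/side13.png");cv2.imwrite("pics/s13c.png",cv2.resize(a[260:340,285:395],None,fx=7,fy=7,interpolation=cv2.INTER_CUBIC))
a=cv2.imread("pics/top13.png");cv2.imwrite("pics/t13d.png",cv2.resize(a[190:220,390:425],None,fx=18,fy=18,interpolation=cv2.INTER_CUBIC))
```

```text
t 19.57 tcp [ 532.1 -189.8   56.4] jaw 1.825 F [ 0.4 -0.7 -0.8] w 58.2 tilt x [-0. -0. -1.]
 shift tool axes cm (before twist): [-0.86 -0.16  0.14]  twist deg: -0.0 q6 -2.31
```

View pics/s13c.png

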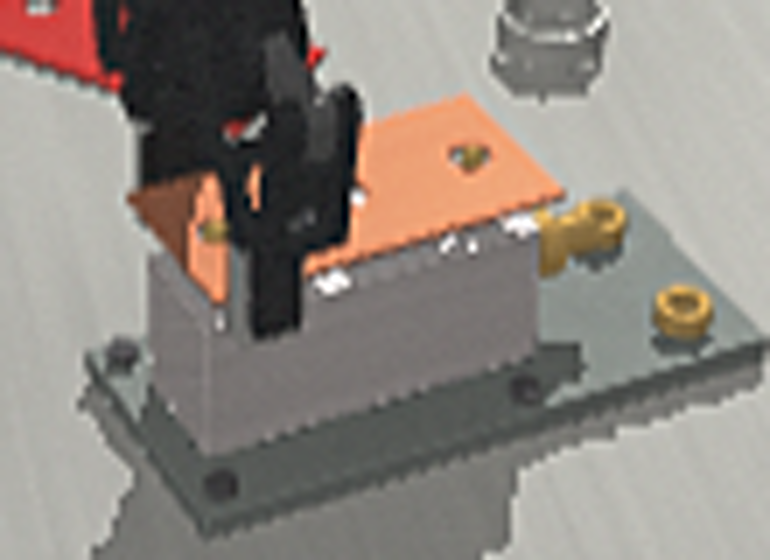

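View pics/t13d.png

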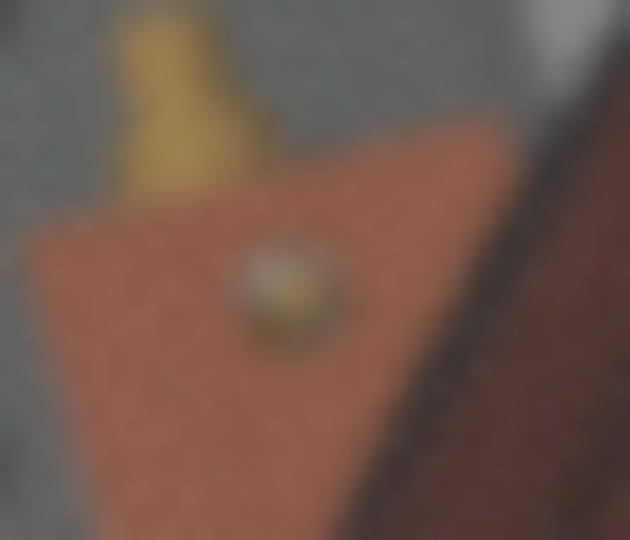

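Both studs are now centred in their holes (top crop: stud (292,290) in hole (292,293)) and the force is clean. Continuing down.

>>> {"name": "drive_tool", "arguments": {"increments": [{"hand": 0.5, "dx": 0.07, "dy": 0, "dz": 0, "twist": 0}, {"hand": 0.5, "dx": 0.07, "dy": 0, "dz": 0, "twist": 0}, {"hand": 0.5, "dx": 0.07, "dy": 0, "dz": 0, "twist": 0}, {"hand": 0.5, "dx": 0.07, "dy": 0, "dz": 0, "twist": 0}, {"hand": 0.5, "dx": 0.07, "dy": 0, "dz": 0, "twist": 0}, {"hand": 0.5, "dx": 0.07, "dy": 0, "dz": 0, "twist": 0}]}}

```text
clock: 20.17
tcp_pos: [532.1, -189.8, 52.1]
eef_rot: [-0.432, 0.559, -0.432, -0.559]
contact_force: [0.6, -0.0, -1.3]
gripper_width: 58.2
```

>>> {"name": "drive_tool", "arguments": {"increments": [{"hand": 0.5, "dx": 0.06, "dy": 0, "dz": 0, "twist": 0}, {"hand": 0.5, "dx": 0.06, "dy": 0, "dz": 0, "twist": 0}, {"hand": 0.5, "dx": 0.06, "dy": 0, "dz": 0, "twist": 0}, {"hand": 0.5, "dx": 0.06, "dy": 0, "dz": 0, "twist": 0}, {"hand": 0.5, "dx": 0.06, "dy": 0, "dz": 0, "twist": 0}, {"hand": 0.5, "dx": 0.06, "dy": 0, "dz": 0, "twist": 0}]}}

```text
clock: 20.67
tcp_pos: [532.1, -189.8, 48.6]
eef_rot: [-0.432, 0.559, -0.432, -0.559]
contact_force: [-1.0, -0.5, -0.8]
gripper_width: 58.2
```

Run:
```python
from h import *
for n in("side","top"): cv2.imwrite(f"pics/{n}14.png",bot.grab_frame(n)[:,:,::-1])
a=cv2.imread("pics/side14.png");cv2.imwrite("pics/s14c.png",cv2.resize(a[260:340,285:395],None,fx=7,fy=7,interpolation=cv2.INTER_CUBIC))
a=cv2.imread("pics/top14.png");cv2.imwrite("pics/t14d.png",cv2.resize(a[190:220,390:425],None,fx=18,fy=18,interpolation=cv2.INTER_CUBIC))
```

```text
(no output)
```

View pics/s14c.png

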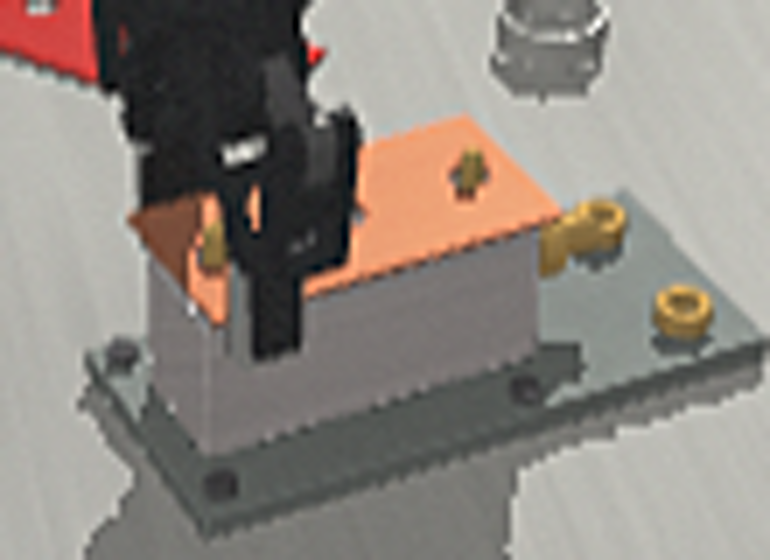

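View pics/t14d.png

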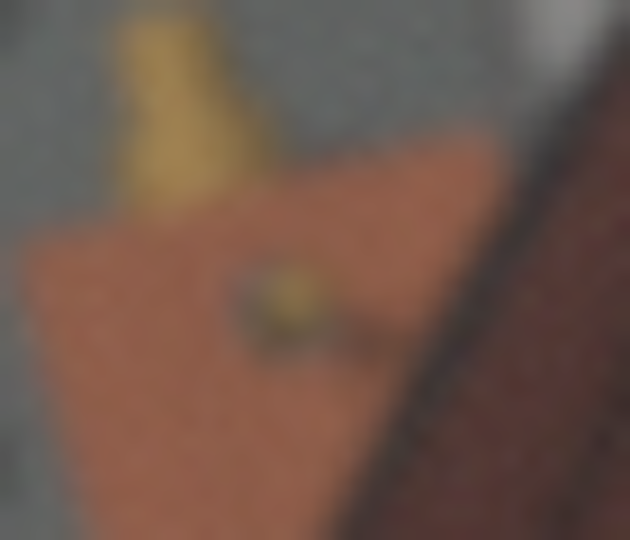

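>>> {"name": "drive_tool", "arguments": {"increments": [{"hand": 0.5, "dx": 0.06, "dy": 0, "dz": -0.04, "twist": 0}, {"hand": 0.5, "dx": 0.06, "dy": 0, "dz": 0, "twist": 0}, {"hand": 0.5, "dx": 0.06, "dy": 0, "dz": 0, "twist": 0}, {"hand": 0.5, "dx": 0.06, "dy": 0, "dz": 0, "twist": 0}, {"hand": 0.5, "dx": 0.06, "dy": 0, "dz": 0, "twist": 0}]}}

```text
clock: 21.18
tcp_pos: [532.2, -190.1, 45.5]
eef_rot: [0.432, -0.559, 0.432, 0.559]
contact_force: [-0.9, -0.2, -1.1]
gripper_width: 58.4
```

>>> {"name": "drive_tool", "arguments": {"increments": [{"hand": 0.5, "dx": 0.05, "dy": 0, "dz": 0, "twist": 0}, {"hand": 0.5, "dx": 0.05, "dy": 0, "dz": 0, "twist": 0}, {"hand": 0.5, "dx": 0.05, "dy": 0, "dz": 0, "twist": 0}]}}

```text
clock: 21.43
tcp_pos: [532.2, -190.1, 44.0]
eef_rot: [0.432, -0.559, 0.432, 0.559]
contact_force: [0.2, 0.6, -2.0]
gripper_width: 57.9
```

>>> {"name": "drive_tool", "arguments": {"increments": [{"hand": 0.5, "dx": 0.05, "dy": 0, "dz": 0, "twist": 0}, {"hand": 0.5, "dx": 0.05, "dy": 0, "dz": 0, "twist": 0}]}}

```text
clock: 21.6
tcp_pos: [532.2, -190.2, 43.0]
eef_rot: [0.432, -0.559, 0.432, 0.559]
contact_force: [-0.2, -0.8, -1.6]
gripper_width: 58.5
```

>>> {"name": "drive_tool", "arguments": {"increments": [{"hand": 0.5, "dx": 0.05, "dy": 0, "dz": 0, "twist": 0}, {"hand": 0.5, "dx": 0.05, "dy": 0, "dz": 0, "twist": 0}]}}

```text
clock: 21.77
tcp_pos: [532.2, -190.2, 42.1]
eef_rot: [-0.432, 0.559, -0.432, -0.559]
contact_force: [0.4, -0.8, -1.3]
gripper_width: 58.1
```

>>> {"name": "drive_tool", "arguments": {"increments": [{"hand": 0.5, "dx": 0.05, "dy": 0, "dz": 0, "twist": 0}, {"hand": 0.5, "dx": 0.05, "dy": 0, "dz": 0, "twist": 0}]}}

```text
clock: 21.93
tcp_pos: [532.2, -190.2, 41.1]
eef_rot: [-0.432, 0.559, -0.432, -0.559]
contact_force: [-0.8, 0.0, -1.2]
gripper_width: 58.3
```

>>> {"name": "drive_tool", "arguments": {"increments": [{"hand": 0.5, "dx": 0.04, "dy": 0, "dz": 0, "twist": 0}, {"hand": 0.5, "dx": 0.04, "dy": 0, "dz": 0, "twist": 0}]}}

```text
clock: 22.1
tcp_pos: [532.2, -190.2, 40.6]
eef_rot: [0.433, -0.559, 0.433, 0.559]
contact_force: [-2.3, 1.2, 4.7]
gripper_width: 58.1
```

Contact at about 6 N net. Checking flatness before release.

Run:
```python
from h import *
s=bot.read_state();print(s["contact_force"],s["ft_torque"])
for n in("side","top"): cv2.imwrite(f"pics/{n}15.png",bot.grab_frame(n)[:,:,::-1])
a=cv2.imread("pics/side15.png");cv2.imwrite("pics/s15c.png",cv2.resize(a[260:340,285:395],None,fx=7,fy=7,interpolation=cv2.INTER_CUBIC))
```

```text
[-2.34993161  1.16034181  4.68803796] [ 0.19260258  0.38735294 -0.01750364]
```

View pics/s15c.png

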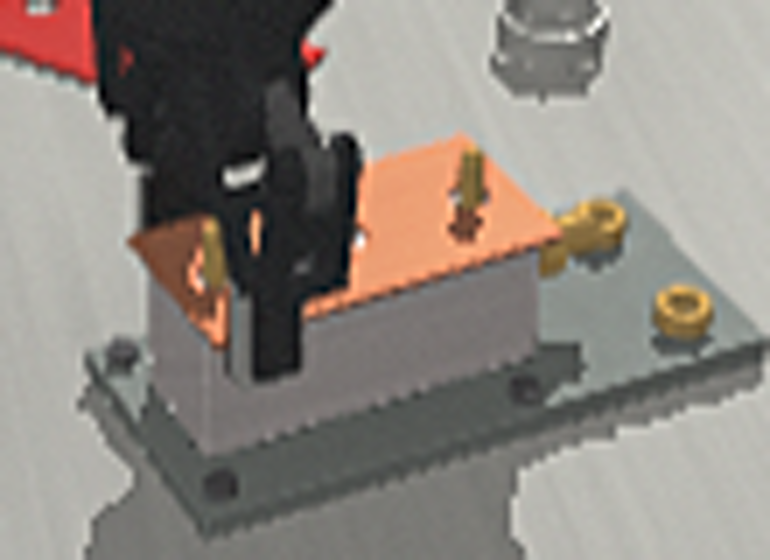

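The plate lies on the seat with both studs protruding well (tips at (470,152) and (212,222)). Releasing.

>>> {"name": "drive_tool", "arguments": {"increments": [{"hand": 0.7, "dx": 0, "dy": 0, "dz": 0, "twist": 0}, {"hand": 0.75, "dx": 0, "dy": 0, "dz": 0, "twist": 0}, {"hand": 0.8, "dx": 0, "dy": 0, "dz": 0, "twist": 0}, {"hand": 0.9, "dx": 0, "dy": 0, "dz": 0, "twist": 0}, {"hand": 1, "dx": 0, "dy": 0, "dz": 0, "twist": 0}, {"hand": 1, "dx": 0, "dy": 0, "dz": 0, "twist": 0}, {"hand": 1, "dx": 0, "dy": 0, "dz": 0, "twist": 0}, {"hand": 1, "dx": 0, "dy": 0, "dz": 0, "twist": 0}]}}

```text
clock: 22.87
tcp_pos: [532.2, -190.2, 40.3]
eef_rot: [-0.433, 0.559, -0.432, -0.559]
contact_force: [0.4, -0.4, -1.1]
gripper_width: 85.5
```

Run:
```python
from h import *
s=bot.read_state();print(s["contact_force"],s["ft_torque"],s["gripper_width"])
for n in("side",): cv2.imwrite(f"pics/{n}16.png",bot.grab_frame(n)[:,:,::-1])
a=cv2.imread("pics/side16.png");cv2.imwrite("pics/s16c.png",cv2.resize(a[260:340,285:395],None,fx=7,fy=7,interpolation=cv2.INTER_CUBIC))
```

```text
[ 0.37397772 -0.35547937 -1.05843802] [-0.02811139  0.00752856  0.00533986] 85.45765042622689
```

View pics/s16c.png

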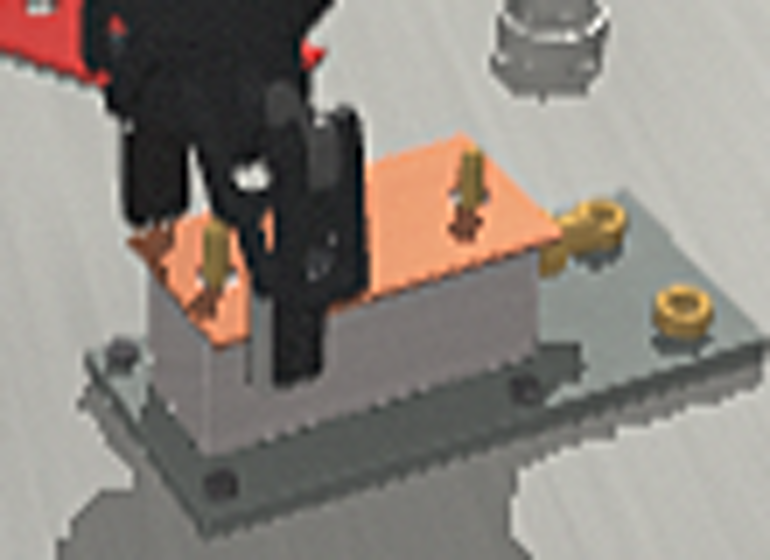

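The fingers are open and clear on both sides (near finger at (300,340)), and the wrist moment is about zero. Retreating straight up.

>>> {"name": "drive_tool", "arguments": {"increments": [{"hand": 1, "dx": -0.2, "dy": 0, "dz": 0, "twist": 0}, {"hand": 1, "dx": -0.5, "dy": 0, "dz": 0, "twist": 0}, {"hand": 1, "dx": -0.5, "dy": 0, "dz": 0, "twist": 0}, {"hand": 1, "dx": -1, "dy": 0, "dz": 0, "twist": 0}, {"hand": 1, "dx": -1, "dy": 0, "dz": 0, "twist": 0}, {"hand": 1, "dx": -2, "dy": 0, "dz": 0, "twist": 0}, {"hand": 1, "dx": -2.5, "dy": 0, "dz": 0, "twist": 0}, {"hand": 1, "dx": -2.5, "dy": 0, "dz": 0, "twist": 0}, {"hand": 1, "dx": -2.5, "dy": 2.5, "dz": 0, "twist": 0}, {"hand": 1, "dx": -1, "dy": 3, "dz": 0, "twist": 0}, {"hand": 1, "dx": 0, "dy": 3, "dz": 0, "twist": 0}, {"hand": 1, "dx": 0, "dy": 3, "dz": 0, "twist": 0}, {"hand": 1, "dx": 0, "dy": 3, "dz": 0, "twist": 0}, {"hand": 1, "dx": 0, "dy": 1, "dz": 0, "twist": 0}, {"hand": 1, "dx": 0, "dy": 0, "dz": 0, "twist": 0}, {"hand": 1, "dx": 0, "dy": 0, "dz": 0, "twist": 0}]}}

```text
clock: 24.25
tcp_pos: [382.7, -229.7, 178.5]
eef_rot: [-0.433, 0.56, -0.433, -0.558]
contact_force: [0.1, -0.3, 0.3]
gripper_width: 85.2
```

Run:
```python
from h import *
for n in("side","top"): cv2.imwrite(f"pics/{n}17.png",bot.grab_frame(n)[:,:,::-1])
a=cv2.imread("pics/side17.png");cv2.imwrite("pics/s17c.png",cv2.resize(a[260:340,285:395],None,fx=7,fy=7,interpolation=cv2.INTER_CUBIC))
a=cv2.imread("pics/top17.png");cv2.imwrite("pics/t17c.png",cv2.resize(a[168:270,365:440],None,fx=5.8,fy=5.8,interpolation=cv2.INTER_CUBIC))
```

```text
(no output)
```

View pics/s17c.png

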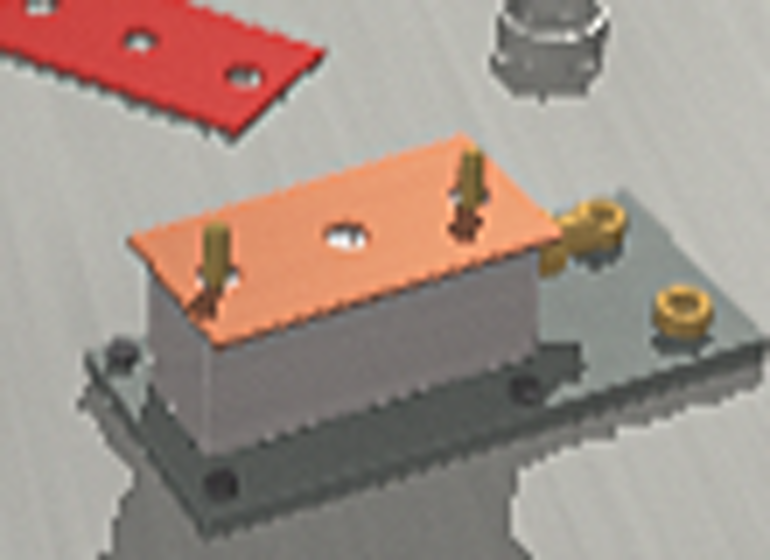

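View pics/t17c.png

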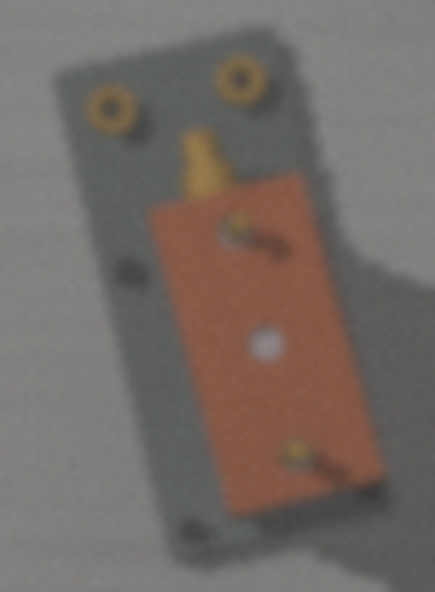

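View pics/top17.png

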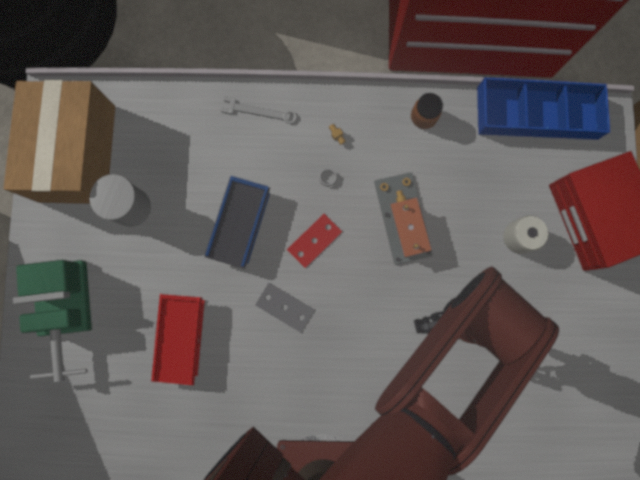

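Run:
```python
from h import *
np.set_printoptions(precision=3,suppress=True)
L=[[60,30,63],[60,-30,63],[-60,30,63],[-60,-30,63]]
us=uc([(465,134),(562,237),(130,240),(213,345)],285,260,7)
ut=uc([(150,208),(303,173),(230,516),(385,478)],365,168,5.8)
for n,u in(("side",us),("top",ut)): print(n,*[v.round(2) for v in fit([(n,L,u)],(576,-179,.255))])
L6=[[a,b,0] for a,b,_ in L]
print(fit6("side",L6,us,[576,-179,63,.255,0])[0])
```

```text
side [ 576.02 -180.48    0.27] [ 0.07  0.31  0.17 -0.18 -0.45 -0.29  0.21  0.13]
top [ 575.7  -181.87    0.26] [ 0.1   0.08 -0.05 -0.07  0.1  -0.04 -0.15  0.03]
[ 576.101 -180.116   62.732    0.269   -0.003]
```

```bash
python3 -c "
from cell import bot
print(bot.finish_job())"
```

```text
the job is handed in; nothing more can be done
None
```

I fitted the copper gasket over both studs on the filter head, let go of it, and handed the job in at about 24 s. `finish_job` gives no verdict.

**What I did:**
- **Slide:** I pressed it at about 5–10 N with the shut fingers and slid it about 90 mm, until 36–40 mm stuck out over the tray's open edge.
- **Lift and fit:** I gripped the overhanging end with the grip set to 50 N, carried it over, centred the holes on the studs using the cameras, and lowered it to a light contact of about 6 N.
- **Release:** I opened the fingers and backed the arm away.

**Last checks:**
- **Position:** Fitted as lying on the seat, the gasket's centre came out at (576.0, −180.5) in the side view and (575.7, −181.9) in the top view. The seat outline measured in the top view at the start was (575.7, −181.3). The stud tips measured at the start came out 1–2 mm more in +y, at about −179.
- **Fit:** Its heading is 0.26–0.27 rad against 0.25 rad for the studs. Left free, the side-view fit put its top face at 62.7 mm (63 mm expected) and its tilt at about 0.003 rad.
- **Other things:** In the last top view the nuts, canister, clamp, fitting and filter look unmoved; I compared them by eye only.

**What disagreed or failed:**
- **Cameras before lowering:** They differed by several mm in y because the plate sat about 2 mm lower in the fingers than I had assumed. I went by the top view, and both studs entered their holes cleanly.
- **First move call:** It was refused because some fields were left out, so nothing moved.

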